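# Put the scale's check weights back in their cups

### The job

The scale has been checked: take the two stacks of steel weights on its platform apart, one weight at a time, and set each of the five weights in the wooden cup made for it, the one whose round recess is just a little wider than the weight. Set the weights down without dropping them, so that each stands upright and flat on the floor of its own cup, and let go of all of them.

Things in the scene. Friction and masses are not known exactly. Their poses are not given: they have to be found in the camera images.
- w68_mid (a point): Bright steel disc weight, 68 mm across and 28 mm high, smooth cylinder, about 0.8 kg, loose; at the start at the foot of one of the two stacks, on the scale's platform. This point is its centre, 14 mm above its underside; z points up. Take it across its diameter from above, in its upper half, with the fingertips above the thing below it. The platform is 50 mm above the table and 130 x 240 mm; the stacks stand 120 mm apart on it.
- w57_mid (a point): Bright steel disc weight, 57 mm across and 28 mm high, smooth cylinder, about 0.56 kg, loose; at the start at the foot of the other stack, on the scale's platform. This point is its centre, 14 mm above its underside; z points up. Take it across its diameter from above, in its upper half, with the fingertips above the thing below it.
- w46_mid (a point): Bright steel disc weight, 46 mm across and 28 mm high, smooth cylinder, about 0.365 kg, loose; at the start second from below in one of the stacks. This point is its centre, 14 mm above its underside; z points up. Take it across its diameter from above, in its upper half, with the fingertips above the thing below it.
- w35_mid (a point): Bright steel disc weight, 35 mm across and 28 mm high, smooth cylinder, about 0.21 kg, loose; at the start on top of the other, two-high stack. This point is its centre, 14 mm above its underside; z points up. Take it across its diameter from above, in its upper half, with the fingertips above the thing below it.
- w24_mid (a point): Bright steel disc weight, 24 mm across and 28 mm high, smooth cylinder, about 0.1 kg, loose; at the start on top of the 46 mm weight. This point is its centre, 14 mm above its underside; z points up. Take it across its diameter from above, in its upper half, with the fingertips above the thing below it.
- cup68_floor (a point): Cup of the 68 mm weight: fixed square wooden block, 94 x 94 x 15 mm, with a round recess 78 mm across and 7 mm deep, bevelled mouth, dark floor. This point is the centre of the recess floor, 8 mm above the table and 7 mm below the block's top; z points up.
- cup57_floor (a point): Cup of the 57 mm weight: fixed square wooden block, 83 x 83 x 15 mm, with a round recess 67 mm across and 7 mm deep, bevelled mouth, dark floor. This point is the centre of the recess floor, 8 mm above the table and 7 mm below the block's top; z points up.
- cup46_floor (a point): Cup of the 46 mm weight: fixed square wooden block, 72 x 72 x 15 mm, with a round recess 56 mm across and 7 mm deep, bevelled mouth, dark floor. This point is the centre of the recess floor, 8 mm above the table and 7 mm below the block's top; z points up.
- cup35_floor (a point): Cup of the 35 mm weight: fixed square wooden block, 61 x 61 x 15 mm, with a round recess 45 mm across and 7 mm deep, bevelled mouth, dark floor. This point is the centre of the recess floor, 8 mm above the table and 7 mm below the block's top; z points up.
- cup24_floor (a point): Cup of the 24 mm weight: fixed square wooden block, 50 x 50 x 15 mm, with a round recess 34 mm across and 7 mm deep, bevelled mouth, dark floor. This point is the centre of the recess floor, 8 mm above the table and 7 mm below the block's top; z points up.
There are look-alikes about, which are no part of the job. What is shaped like the part that bears w35_mid but turquoise or yellow is not meant.

How it is judged:
At the end, for the whole second after the job is handed in: Each weight stands in its own cup, its axis within 8 mm of the cup's centre, its underside on the recess floor (within 3 mm), upright within 0.06 rad, at rest and not touched by the fingers (horizontal distance between w68_mid and cup68_floor below 0.008 m and z of w68_mid in the frame of cup68_floor between 0.011 and 0.017 m and angle between each of w68_mid, w57_mid, w46_mid, w35_mid, w24_mid's own z axis and vertical below 0.06 rad and linear speed of each of w68, w57, w46, w35, w24 below 0.02 m/s and contact force between each of w68, w57, w46, w35, w24 and the fingers below 0.05 N and horizontal distance between w57_mid and cup57_floor below 0.008 m and z of w57_mid in the frame of cup57_floor between 0.011 and 0.017 m and horizontal distance between w46_mid and cup46_floor below 0.008 m and z of w46_mid in the frame of cup46_floor between 0.011 and 0.017 m and horizontal distance between w35_mid and cup35_floor below 0.008 m and z of w35_mid in the frame of cup35_floor between 0.011 and 0.017 m and horizontal distance between w24_mid and cup24_floor below 0.008 m and z of w24_mid in the frame of cup24_floor between 0.011 and 0.017 m).
It fails at once if a weight is lifted with another weight still on it ((height (world z) of w68_mid above 0.076 m and z of w46_mid in the frame of w68_mid above 0.02 m and contact force between w68 and w46 above 0.1 N) or (height (world z) of w68_mid above 0.076 m and z of w35_mid in the frame of w68_mid above 0.02 m and contact force between w68 and w35 above 0.1 N) or (height (world z) of w57_mid above 0.076 m and z of w46_mid in the frame of w57_mid above 0.02 m and contact force between w57 and w46 above 0.1 N) or (height (world z) of w57_mid above 0.076 m and z of w35_mid in the frame of w57_mid above 0.02 m and contact force between w57 and w35 above 0.1 N) or (height (world z) of w46_mid above 0.104 m and z of w24_mid in the frame of w46_mid above 0.02 m and contact force between w46 and w24 above 0.1 N)).
It fails at once if a weight is dropped from more than about 15 mm ((linear speed of w68 above 0.55 m/s and contact force between w68 and anything else below 0.05 N and contact force between w68 and the fingers below 0.05 N) or (linear speed of w57 above 0.55 m/s and contact force between w57 and anything else below 0.05 N and contact force between w57 and the fingers below 0.05 N) or (linear speed of w46 above 0.55 m/s and contact force between w46 and anything else below 0.05 N and contact force between w46 and the fingers below 0.05 N) or (linear speed of w35 above 0.55 m/s and contact force between w35 and anything else below 0.05 N and contact force between w35 and the fingers below 0.05 N) or (linear speed of w24 above 0.55 m/s and contact force between w24 and anything else below 0.05 N and contact force between w24 and the fingers below 0.05 N)).
It also fails if it takes over 112 s, if anything falls off the work surface, if the arm or the gripper's body presses on something with over 40 N, if the wrist force passes 120 N, or if a joint passes its speed limit or range.

### The arm

A 6-joint arm with a two-finger parallel gripper is mounted at the origin on a cart in front of the work surface, level with it; the furniture and walls round the work are solid. World frame = base frame: x ahead of the robot, y to its left, z up, the work surface at z = 0. Lengths are in m, angles in rad, forces in N, time in s.
With the tool pointing down it reaches from about 0.35 to 0.775 m from the base axis. Payload 5.5 kg.
Tool frame: the origin (TCP) lies on the centre line of the jaws, within the pads' length; the fingertips stand 17 mm ahead of it and the grasp point (between the pads) lies 2 mm behind it; z points along the fingers, y is the direction in which the jaws open and shut (so a half turn about z gives the same grasp; the last joint's range is limited). The gripper opens to 85 mm and grips with 20 to 120 N. Pads are 22 mm wide; open, the fingers measure 114 mm over their backs; the gripper's body (76 mm by 85 mm) begins 54 mm behind the grasp point. The pads swing forward as they close: fully open they stand 13 mm farther back than shut.
Start: joints at [-1.441, 0.313, 0.046, 1.304, 0, 1.431], TCP at [0.153, -0.554, 0.248] pointing down, gripper open.
Joint ranges: [-2.76, 2.76], [-0.86, 1.69], [-1.03, 1.26], [-2.2, 2.34], [-1.47, 1.5], [-3.14, 3.14]. Speed limits (rad/s): [2.57, 2.57, 3.14, 3.14, 3.14, 3.14].

### API

Orientations are given as a unit quaternion [w, x, y, z].
In Python, from workcell import env gives the robot as it stands.
- The arm moves only by the tool servo_tool, never from a script. Its argument "increments" is a list of rows, each an object of numbers: "claw": the closure, from 0 (fully open) to 1 (shut); "x", "y", "z": the shift along the world's x, y, z in units of 25 mm (1.0 is 25 mm); "ax", "ay", "az": the turn, a rotation vector about the world's x, y, z in units of 8 degrees (1.0 is 8 degrees). A call has 1 to 5 rows; each row shifts and turns the commanded pose from where the row before left it; what a row does not reach is not made up. A row lasts 1/10 s, in which the tool goes at most 50 mm and 8.59 degrees, less where a joint would pass 70% of its speed; a pose out of reach is approached as far as the arm can. A call is refused whole if a number of a shift passes 1 or a number of a turn 1, either way. A call with a gripper value outside its range is refused whole. The fingers move at their own pace and stop on an object; "newtons" is the grip in N (left out, the last holds). Time passes only in rows, so rows that do not move let the fingers close. It gives the time, the measured TCP pose, the force and the opening at its end, in the units of the state.
- env.get_state(): the state, without advancing time (a new reading comes with each control period).
- env.read_camera(name): name is "scene" or "top" or "wrist"; returns the picture (400x640x3 uint8, red, green, blue); there is no depth.
- env.calibration(name): a dict with "K" (3x3 intrinsics, pixels), "world_to_cam" (4x4, takes a point from world to camera coordinates). Camera axes: x right, y down, z forward; pixel columns grow to the right and rows downward; lengths in m; the calibration is good to about 2 mm. A picture is of the moment at which its call begins: read the wrist's pose just before it. calibration takes no time and is no camera call; for the wrist camera it gives the pose at the moment of the call.
- env.hand_in(): hands the job in, once; it reports no verdict.
The state is a dict: "clock": time; "joint_pos": joint angles; "qvel": joint speeds; "tau": joint torques, N m; "tcp_pos": TCP position; "orientation": TCP orientation; "wrist_force": force on the tool from outside, world axes, zero at the start; "ft_torque": the same for the moment, N m; "finger_gap": finger opening in m.
Only numpy, scipy, OpenCV 4.12 (cv2) and the standard library are available. Lean on these libraries where they do the work, as an engineer would, in place of code of your own. Each camera call takes 0.05 s, during which the arm holds its last target.

## Working session

There is one attempt and no reset: what is moved stays moved. The work goes in short steps, Python scripts to look and compute and a tool call to move; the robot and the scene stay as the last step left them, time stands still between calls to the robot, and variables do not carry over. Pictures are saved under pics/ and viewed, and the job is handed in when it is done.

Besides the shell and the picture viewer there is one more tool, called after ">>>" as a command line: name --argument value ..., lists and objects as JSON in quotes. servo_tool: Moves the arm, as the interface text tells. Its arguments: {"type":"object","properties":{"increments":{"type":"array"},"newtons":{"type":"number"}},"required":["increments"]}

```bash
ls; mkdir -p pics
python3 - <<'E'
from workcell import env
import cv2
s=env.get_state(); print(s)
for n in ("scene","top","wrist"):
    c=env.calibration(n); print(n,c["K"],c["world_to_cam"])
    cv2.imwrite(f"pics/{n}0.png",env.read_camera(n)[:,:,::-1])
E
```

```text
pics
{'clock': 0.0, 'joint_pos': array([-1.44058275e+00,  3.14011429e-01,  4.49735509e-02,  1.30359799e+00,
       -9.97788551e-07,  1.43119629e+00]), 'qvel': array([-1.08435371e-03, -9.81085591e-04, -1.22225383e-03, -1.06032423e-03,
       -1.61763460e-04, -4.72342189e-05]), 'tau': array([-6.22047501e-04, -4.80627930e+01,  2.98532814e+01,  1.91851758e-02,
       -1.88406370e-04,  1.07788236e-05]), 'tcp_pos': array([ 0.15319452, -0.55371696,  0.24740035]), 'orientation': array([-9.19764165e-04,  9.90913450e-01,  1.34497910e-01,  3.81779826e-06]), 'wrist_force': array([-0.24459973, -0.31054736, -0.95667545]), 'ft_torque': array([5.07497345e-02, 7.80622960e-06, 2.19678983e-02]), 'finger_gap': 0.08511238887841499}
scene [[425.91189353   0.         322.72601456]
 [  0.         425.91189353 205.23983641]
 [  0.           0.           1.        ]] [[-0.84082825 -0.54111353  0.01428275  0.40517676]
 [-0.24815399  0.36188447 -0.89858735  0.28151351]
 [ 0.48106907 -0.75910196 -0.43856216  0.57110861]
 [ 0.          0.          0.          1.        ]]
top [[367.32575788   0.         314.79819244]
 [  0.         367.32575788 205.51438377]
 [  0.           0.           1.        ]] [[-0.01590252 -0.99967828  0.01975996 -0.12986269]
 [-0.98781197  0.01264726 -0.15513723  0.54986285]
 [ 0.15483741 -0.0219862  -0.98769529  0.9396701 ]
 [ 0.          0.          0.          1.        ]]
wrist [[291.31413554   0.         318.29380308]
 [  0.         291.31413554 196.81267003]
 [  0.           0.           1.        ]] [[ 0.2663935  -0.96386132 -0.00242103 -0.5740784 ]
 [-0.9304234  -0.25780614  0.26047704 -0.03441749]
 [-0.2516879  -0.06713681 -0.96547701  0.37975761]
 [ 0.          0.          0.          1.        ]]
```

View pics/top0.png

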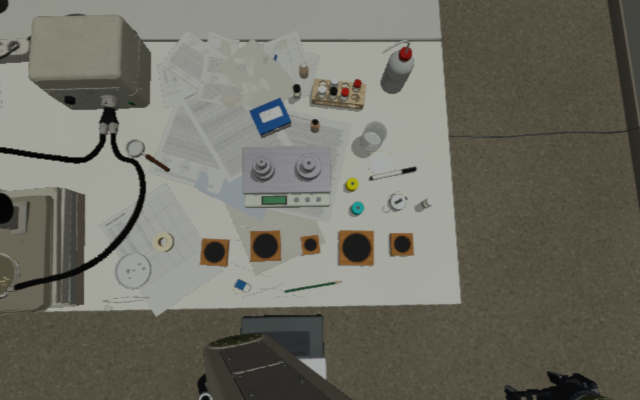

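View pics/scene0.png

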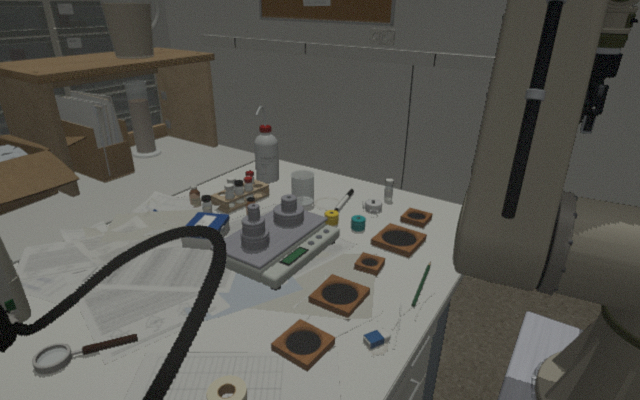

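View pics/wrist0.png

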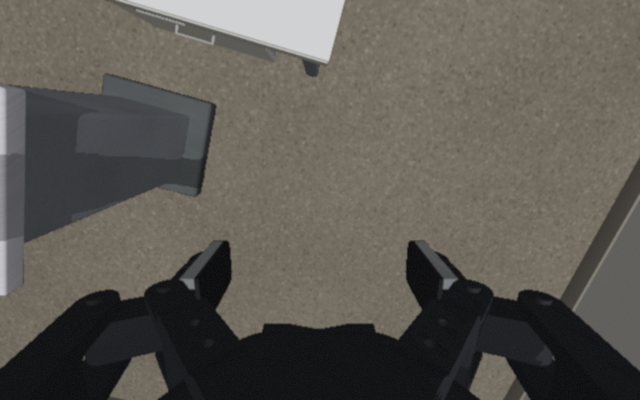

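```bash
cat > h.py <<'E'
from workcell import env
import cv2, numpy as np
def ray(cal,uv):
    K=np.array(cal["K"]);T=np.array(cal["world_to_cam"]);R=T[:3,:3];c=-R.T@T[:3,3]
    d=R.T@np.linalg.solve(K,[uv[0],uv[1],1.]); return c,d
def atz(cal,uv,z):
    c,d=ray(cal,uv); return c+d*(z-c[2])/d[2]
def proj(cal,p):
    K=np.array(cal["K"]);T=np.array(cal["world_to_cam"]); q=T[:3,:3]@np.array(p)+T[:3,3]; q=K@q; return q[:2]/q[2]
def rect(cal,img,z,x0,x1,y0,y1,s):
    """rectified top-down picture of plane z; s px per m; row grows with -x, col with -y"""
    W=int((y1-y0)*s);H=int((x1-x0)*s)
    u=np.array([[0,0],[W,0],[W,H],[0,H]],np.float32)
    w=[(x1,y1),(x1,y0),(x0,y0),(x0,y1)]
    p=np.array([proj(cal,(a,b,z)) for a,b in w],np.float32)
    M=cv2.getPerspectiveTransform(p,u)
    return cv2.warpPerspective(img,M,(W,H),flags=cv2.INTER_CUBIC)
E
python3 - <<'E'
from h import *
im=cv2.imread("pics/top0.png");c=env.calibration("top")
for n,uv,z in [("46",(214,252),.008),("57",(265,246),.008),("24",(310,245),.008),("68",(356,248),.008),("35",(402,244),.008),("sL",(262,165),.134),("sR",(309,164),.106)]:
    print(n,atz(c,uv,z))
cv2.imwrite("pics/topc.png",cv2.resize(im[130:275,190:430],None,fx=3.3,fy=3.3,interpolation=cv2.INTER_CUBIC))
im=cv2.imread("pics/scene0.png")
cv2.imwrite("pics/scc.png",cv2.resize(im[170:290,200:400],None,fx=4,fy=4,interpolation=cv2.INTER_CUBIC))
E
```

```text
46 [0.42963092 0.13662491 0.008     ]
57 [ 0.44374344 -0.00112408  0.008     ]
24 [ 0.44462318 -0.123709    0.008     ]
68 [ 0.43457744 -0.24937191  0.008     ]
35 [ 0.44358168 -0.37634767  0.008     ]
sL [ 0.63667842 -0.00710831  0.134     ]
sR [ 0.6457018  -0.12327517  0.106     ]
```

View pics/topc.png

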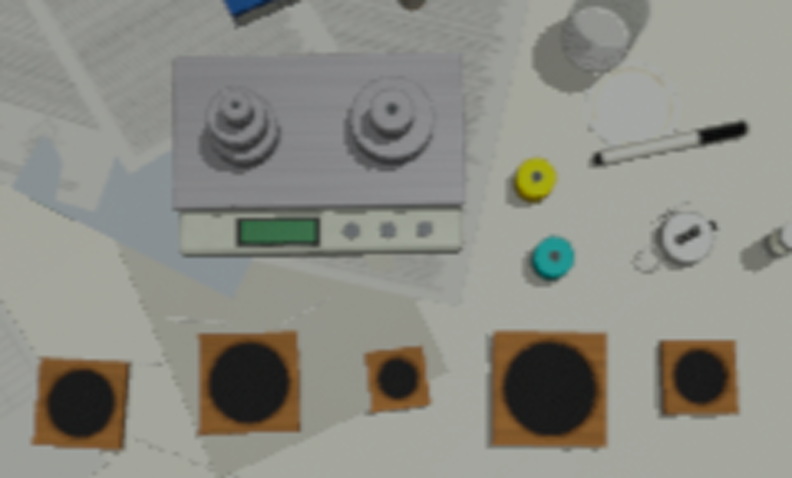

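View pics/scc.png

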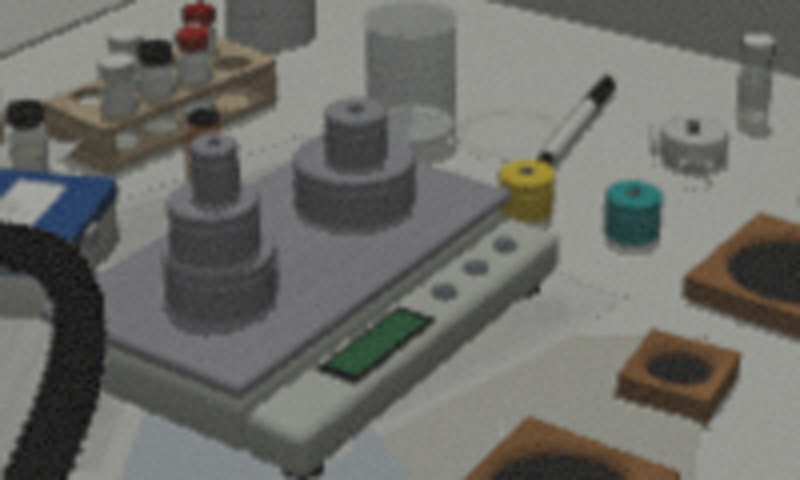

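>>> servo_tool --increments '[{"claw": 0, "z": 1}, {"x": 0.9, "y": 1, "z": 0.3, "az": 0.5}, {"x": 0.9, "y": 1, "z": 0.3, "az": 0.5}, {"x": 0.9, "y": 1, "z": 0.3, "az": 0.5}, {"x": 0.9, "y": 1, "z": 0.3, "az": 0.5}]' --newtons 50

```text
schema error: expected keys claw, x, y, z, ax, ay, az
```

Run:
```python
from h import *
s=env.get_state();c=env.calibration("wrist")
T=c["world_to_cam"];R=T[:3,:3];cc=-R.T@T[:3,3]
from scipy.spatial.transform import Rotation as Ro
q=s["orientation"];Rt=Ro.from_quat(q[[1,2,3,0]]).as_matrix()
print("cam in tool",Rt.T@(cc-s["tcp_pos"]));print("cam axes in tool\n",Rt.T@R.T)
print(s["joint_pos"],s["tcp_pos"],Rt[:,1])
# fingertips in tool frame, from start picture pixels (fixed to tool)
for uv,y in(((230,242),-.0425),((407,242),.0425),((217,242),-.0425),((418,242),.0425)):
    o,d=ray(c,uv);o=Rt.T@(o-s["tcp_pos"]);d=Rt.T@d
    for yy in(y,-y):
        k=(yy-o[1])/d[1]
        if k>0:print(uv,o+d*k)
```

```text
cam in tool [ 0.06559523  0.00019844 -0.1267061 ]
cam axes in tool
 [[-1.52306094e-04 -9.65419406e-01 -2.60701645e-01]
 [ 9.99999623e-01  7.59416679e-05 -8.65439863e-04]
 [ 8.55310556e-04 -2.60701679e-01  9.65419030e-01]]
[-1.44061920e+00  3.13839969e-01  4.52629813e-02  1.30355657e+00
  1.19827471e-05  1.43117135e+00] [ 0.15319792 -0.5538744   0.24761623] [ 0.26654059 -0.96382279 -0.00132255]
(230, 242) [ 0.00794027 -0.0425      0.00320094]
(407, 242) [0.0084084  0.0425     0.00218951]
(217, 242) [ 0.01532239 -0.0425     -0.01343511]
(418, 242) [ 0.01473255  0.0425     -0.01206235]
```

>>> servo_tool --increments '[{"claw": 0, "x": 0, "y": 0, "z": 1, "ax": 0, "ay": 0, "az": 0}, {"claw": 0, "x": 0.9, "y": 1, "z": 0.3, "ax": 0, "ay": 0, "az": 0.5}, {"claw": 0, "x": 0.9, "y": 1, "z": 0.3, "ax": 0, "ay": 0, "az": 0.5}, {"claw": 0, "x": 0.9, "y": 1, "z": 0.3, "ax": 0, "ay": 0, "az": 0.5}, {"claw": 0, "x": 0.9, "y": 1, "z": 0.3, "ax": 0, "ay": 0, "az": 0.5}]' --newtons 50

```text
clock: 0.65
tcp_pos: [0.2438, -0.4531, 0.3033]
orientation: [-0.0, 0.962, 0.272, 0.0]
wrist_force: [1.3, -0.2, 0.0]
finger_gap: 0.0853
```

>>> servo_tool --increments '[{"claw": 0, "x": 0.9, "y": 0.8, "z": 0, "ax": 0, "ay": 0, "az": 0.6}, {"claw": 0, "x": 0.9, "y": 0.8, "z": 0, "ax": 0, "ay": 0, "az": 0.6}, {"claw": 0, "x": 0.9, "y": 0.8, "z": 0, "ax": 0, "ay": 0, "az": 0.6}, {"claw": 0, "x": 0.9, "y": 0.8, "z": 0, "ax": 0, "ay": 0, "az": 0.6}, {"claw": 0, "x": 0.9, "y": 0.8, "z": 0, "ax": 0, "ay": 0, "az": 0.6}]'

```text
clock: 1.15
tcp_pos: [0.3565, -0.3532, 0.3031]
orientation: [-0.0, 0.884, 0.467, -0.0]
wrist_force: [0.9, -0.2, 0.0]
finger_gap: 0.0856
```

>>> servo_tool --increments '[{"claw": 0, "x": 0.9, "y": 0.8, "z": 0, "ax": 0, "ay": 0, "az": 0.6}, {"claw": 0, "x": 0.9, "y": 0.8, "z": 0, "ax": 0, "ay": 0, "az": 0.6}, {"claw": 0, "x": 0.7, "y": 0.8, "z": 0, "ax": 0, "ay": 0, "az": 0.6}, {"claw": 0, "x": 0.7, "y": 0.8, "z": 0, "ax": 0, "ay": 0, "az": 0.6}, {"claw": 0, "x": 0, "y": 0, "z": 0, "ax": 0, "ay": 0, "az": 0}]'

```text
clock: 1.65
tcp_pos: [0.4371, -0.2721, 0.303]
orientation: [-0.0, 0.794, 0.608, 0.0]
wrist_force: [-0.9, -0.6, 0.1]
finger_gap: 0.0854
```

Run:
```python
from h import *
c=env.calibration("wrist");im=env.read_camera("wrist")[:,:,::-1];s=env.get_state()
import pickle;pickle.dump((c,im.copy()),open("w1.pkl","wb"))
print(s["tcp_pos"],s["orientation"],s["joint_pos"])
cv2.imwrite("pics/w1.png",im)
t=env.read_camera("top")[:,:,::-1];cv2.imwrite("pics/top1.png",t)
```

```text
[ 0.43630525 -0.27316435  0.3030408 ] [-2.43464539e-04  7.94519755e-01  6.07238244e-01 -1.24410994e-04] [-7.15342155e-01  1.85816204e-01  1.20580383e-02  1.39756524e+00
 -1.45609916e-04  1.12109058e+00]
```

View pics/w1.png

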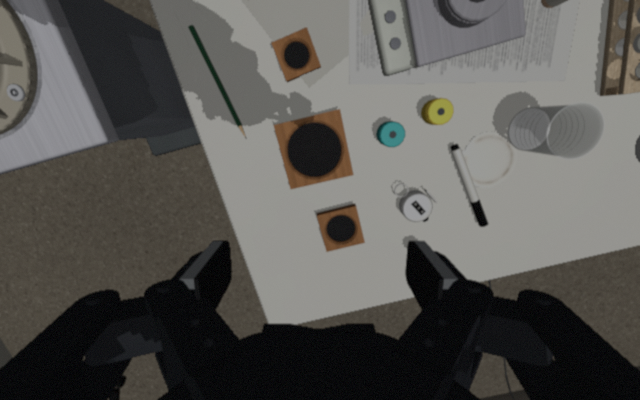

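```bash
cat >> h.py <<'E'
CUPS={"46":(.4296,.1366),"57":(.4437,-.0011),"24":(.4446,-.1237),"68":(.4346,-.2494),"35":(.4436,-.3763)}
def cups(cal,im,z=.008,verbose=True):
    out={}
    for n,(x,y) in CUPS.items():
        uv=proj(cal,(x,y,z))
        if not(20<uv[0]<620 and 10<uv[1]<390): continue
        r=int(n)/2000+.014; S=2000
        R=rect(cal,im,z,x-r,x+r,y-r,y+r,S)
        g=cv2.cvtColor(R,cv2.COLOR_BGR2GRAY)
        m=(R.max(2)<45).astype(np.uint8)
        k,l,st,ce=cv2.connectedComponentsWithStats(m)
        if k<2: continue
        i=1+np.argmax(st[1:,4])
        cs,_=cv2.findContours((l==i).astype(np.uint8),cv2.RETR_EXTERNAL,cv2.CHAIN_APPROX_NONE)
        e=cv2.fitEllipse(max(cs,key=len))
        p=(x+r-e[0][1]/S,y+r-e[0][0]/S)
        out[n]=p
        if verbose: print(n,np.round(p,4),"axes mm",np.round(np.array(e[1])/S*1000,1),"bbox",st[i][2:4]/S*1000)
    return out
E
python3 - <<'E'
from h import *
import pickle
c,im=pickle.load(open("w1.pkl","rb"));im=np.ascontiguousarray(im)
print("wrist");cups(c,im)
print("top");cups(env.calibration("top"),cv2.imread("pics/top0.png"))
cv2.imwrite("pics/r1.png",rect(c,im,.015,.36,.50,-.44,-.04,1900))
cv2.imwrite("pics/r2.png",rect(env.calibration("top"),cv2.imread("pics/top0.png"),.015,.36,.50,-.44,-.04,1900))
E
```

```text
wrist
24 [ 0.4467 -0.1219] axes mm [31.5 32. ] bbox [32.  32.5]
68 [ 0.4367 -0.2488] axes mm [75.4 75.8] bbox [77.5 76. ]
35 [ 0.4446 -0.3755] axes mm [42.1 42.5] bbox [42.5 43. ]
top
46 [0.4306 0.1364] axes mm [51.3 52.1] bbox [52.  52.5]
57 [ 0.4454 -0.0011] axes mm [62.2 63.1] bbox [63. 63.]
24 [ 0.4466 -0.1239] axes mm [28.8 30.2] bbox [29.5 31. ]
68 [ 0.4367 -0.2498] axes mm [72.7 73.8] bbox [74. 74.]
35 [ 0.4446 -0.3756] axes mm [40.2 41.1] bbox [41.  41.5]
```

View pics/r1.png

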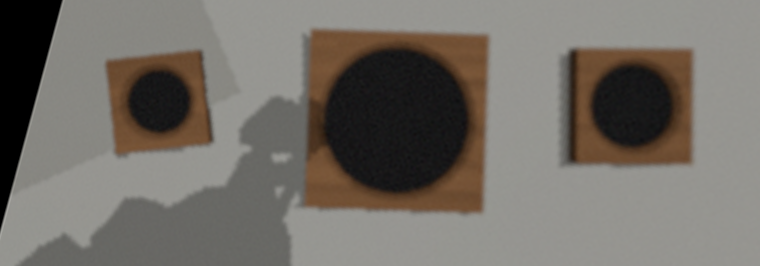

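>>> servo_tool --increments '[{"claw": 0, "x": 0.8, "y": 0.8, "z": 0, "ax": 0, "ay": 0, "az": 0.19}, {"claw": 0, "x": 0.8, "y": 0.8, "z": 0, "ax": 0, "ay": 0, "az": 0.19}, {"claw": 0, "x": 0.8, "y": 0.8, "z": 0, "ax": 0, "ay": 0, "az": 0.19}, {"claw": 0, "x": 0.8, "y": 0.8, "z": 0, "ax": 0, "ay": 0, "az": 0.19}, {"claw": 0, "x": 0.8, "y": 0.8, "z": 0, "ax": 0, "ay": 0, "az": 0.19}]'

```text
clock: 2.25
tcp_pos: [0.5358, -0.1748, 0.3032]
orientation: [0.0, 0.754, 0.657, -0.0]
wrist_force: [-0.6, -0.7, 0.2]
finger_gap: 0.0853
```

>>> servo_tool --increments '[{"claw": 0, "x": 0.8, "y": 0.8, "z": 0, "ax": 0, "ay": 0, "az": 0.19}, {"claw": 0, "x": 0.8, "y": 0.8, "z": 0, "ax": 0, "ay": 0, "az": 0.19}, {"claw": 0, "x": 0.8, "y": 0.8, "z": 0, "ax": 0, "ay": 0, "az": 0.19}, {"claw": 0, "x": 0.8, "y": 0.8, "z": 0, "ax": 0, "ay": 0, "az": 0.19}, {"claw": 0, "x": 0.8, "y": 0.8, "z": 0, "ax": 0, "ay": 0, "az": 0.19}]'

```text
clock: 2.75
tcp_pos: [0.6362, -0.075, 0.3031]
orientation: [0.0, 0.709, 0.706, -0.0]
wrist_force: [-0.0, -0.9, 0.0]
finger_gap: 0.0853
```

>>> servo_tool --increments '[{"claw": 0, "x": 0, "y": 0, "z": 0, "ax": 0, "ay": 0, "az": 0}, {"claw": 0, "x": 0, "y": 0, "z": 0, "ax": 0, "ay": 0, "az": 0}]'

```text
clock: 2.95
tcp_pos: [0.6356, -0.0751, 0.3027]
orientation: [-0.0, 0.708, 0.706, -0.001]
wrist_force: [0.1, 0.4, -0.9]
finger_gap: 0.0854
```

Run:
```python
from h import *
c=env.calibration("wrist");im=env.read_camera("wrist")[:,:,::-1];s=env.get_state()
import pickle;pickle.dump((c,im.copy()),open("w2.pkl","wb"))
print(s["tcp_pos"],s["orientation"],s["joint_pos"])
cv2.imwrite("pics/w2.png",im)
cups(c,np.ascontiguousarray(im))
```

```text
[ 0.63525183 -0.07541568  0.30298666] [-1.91170656e-04  7.08613690e-01  7.05596498e-01 -4.27622496e-04] [-2.43310966e-01  4.43619656e-01  3.69626307e-01  1.49757289e+00
 -5.33730817e-04  1.33175252e+00]
57 [ 4.433e-01 -1.000e-04] axes mm [64.9 65.5] bbox [66.5 65.5]
24 [ 0.4448 -0.1239] axes mm [31.4 32.1] bbox [32.  32.5]
68 [ 0.4429 -0.2566] axes mm [ 84. 113.] bbox [95.5 95.5]
35 [ 0.4441 -0.376 ] axes mm [73.3 74. ] bbox [63.  62.5]
```

View pics/w2.png

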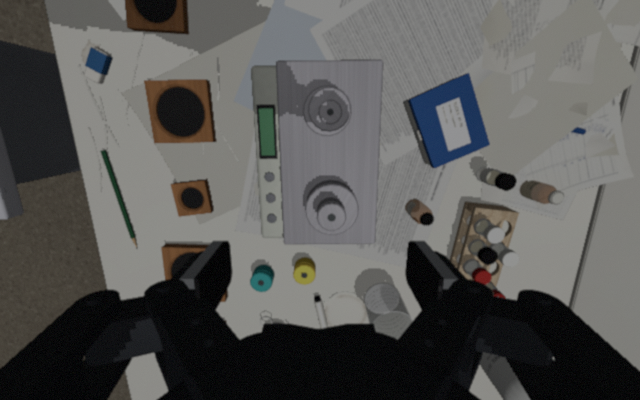

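Run:
```python
from h import *
import pickle
c,im=pickle.load(open("w2.pkl","rb"));im=np.ascontiguousarray(im)
tc=env.calibration("top");ti=cv2.imread("pics/top0.png")
rows=[]
for cal,I in((c,im),(tc,ti)):
    row=[]
    for n,z,(x,y) in (("24",.134,(.6367,-.007)),("46",.106,(.6367,-.007)),("57",.078,(.6367,-.007)),("35",.106,(.6457,-.123)),("68",.078,(.6457,-.123))):
        R=rect(cal,I,z,x-.05,x+.05,y-.05,y+.05,1600)
        cv2.circle(R,(80,80),int(int(n)*.8),(0,0,255),1);cv2.drawMarker(R,(80,80),(0,0,255),0,6,1)
        row.append(R)
    rows.append(np.hstack(row))
cv2.imwrite("pics/st.png",np.vstack(rows))
```

```text
(no output)
```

View pics/st.png

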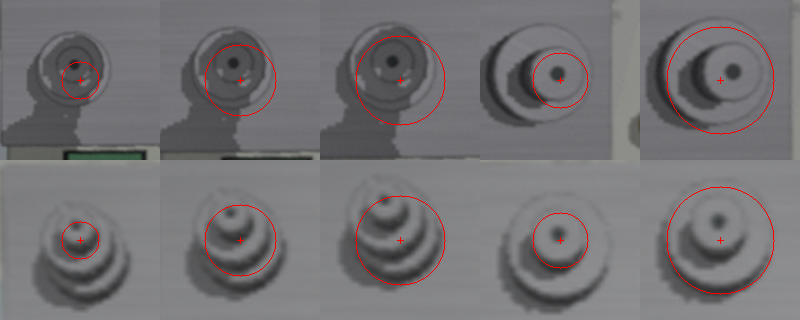

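>>> servo_tool --increments '[{"claw": 0.4, "x": 0.1, "y": 0.8, "z": -0.8, "ax": 0, "ay": 0, "az": 0.03}, {"claw": 0.4, "x": 0.1, "y": 0.8, "z": -0.8, "ax": 0, "ay": 0, "az": 0}, {"claw": 0.4, "x": 0.1, "y": 0.7, "z": -0.8, "ax": 0, "ay": 0, "az": 0}, {"claw": 0.4, "x": 0.1, "y": 0.6, "z": -0.8, "ax": 0, "ay": 0, "az": 0}, {"claw": 0.4, "x": 0, "y": 0, "z": -1, "ax": 0, "ay": 0, "az": 0}]'

```text
clock: 3.5
tcp_pos: [0.6456, -0.0016, 0.1987]
orientation: [0.001, 0.707, 0.708, 0.001]
wrist_force: [-0.3, 0.5, -0.9]
finger_gap: 0.0513
```

>>> servo_tool --increments '[{"claw": 0.4, "x": 0, "y": 0, "z": -1, "ax": 0, "ay": 0, "az": 0}, {"claw": 0.4, "x": 0, "y": 0, "z": 0, "ax": 0, "ay": 0, "az": 0}]'

```text
clock: 3.7
tcp_pos: [0.6428, -0.0028, 0.1698]
orientation: [-0.003, 0.707, 0.707, -0.002]
wrist_force: [-0.5, 0.5, 0.1]
finger_gap: 0.0513
```

```bash
cat > snap.py <<'E'
from h import *
import sys,pickle
def snap(name):
    c=env.calibration("wrist");s=env.get_state();im=np.ascontiguousarray(env.read_camera("wrist")[:,:,::-1])
    pickle.dump((c,im),open(name+".pkl","wb"));cv2.imwrite(f"pics/{name}.png",im)
    print(s["clock"],s["tcp_pos"].round(4),s["orientation"].round(4),s["wrist_force"].round(1),s["finger_gap"])
    return c,im
if __name__=="__main__": snap(sys.argv[1])
E
python3 snap.py a1
```

```text
3.7 [ 0.6428 -0.0028  0.1698] [-0.0026  0.7073  0.7069 -0.0022] [-0.5  0.5  0.1] 0.05129810853679017
```

View pics/a1.png

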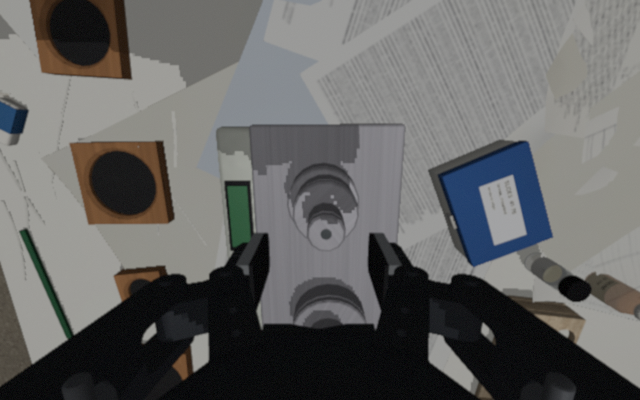

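Run:
```python
from h import *
import pickle
c,im=pickle.load(open("a1.pkl","rb"))
print(atz(c,(326,234.5),.134)); print(env.get_state()["tcp_pos"],env.get_state()["orientation"])
cups(c,im)
```

```text
[ 0.64688112 -0.00435531  0.134     ]
[ 0.64389321 -0.00290965  0.17204243] [-0.0014557   0.70724449  0.7069664  -0.00127774]
46 [0.4309 0.1455] axes mm [67.9 73.5] bbox [63.5 73.5]
57 [ 0.4423 -0.0013] axes mm [64.6 65.4] bbox [66.  65.5]
24 [ 0.4499 -0.1284] axes mm [45.4 63.5] bbox [51.5 52. ]
68 [ 0.4333 -0.2497] axes mm [107.  114.8] bbox [95.5 95.5]
```

>>> servo_tool --increments '[{"claw": 0.4, "x": 0.04, "y": -0.04, "z": -0.8, "ax": 0, "ay": 0, "az": 0}, {"claw": 0.4, "x": 0, "y": 0, "z": -0.6, "ax": 0, "ay": 0, "az": 0}, {"claw": 0.4, "x": 0, "y": 0, "z": -0.2, "ax": 0, "ay": 0, "az": 0}, {"claw": 0.4, "x": 0, "y": 0, "z": 0, "ax": 0, "ay": 0, "az": 0}, {"claw": 0.6, "x": 0, "y": 0, "z": 0, "ax": 0, "ay": 0, "az": 0}]'

```text
clock: 4.25
tcp_pos: [0.6474, -0.0032, 0.1349]
orientation: [0.001, 0.707, 0.707, 0.001]
wrist_force: [-0.3, 0.7, -0.8]
finger_gap: 0.0377
```

```bash
python3 snap.py a2
```

```text
4.25 [ 0.6474 -0.0032  0.1349] [9.000e-04 7.067e-01 7.075e-01 6.000e-04] [-0.3  0.7 -0.8] 0.0377259892721759
```

View pics/a2.png

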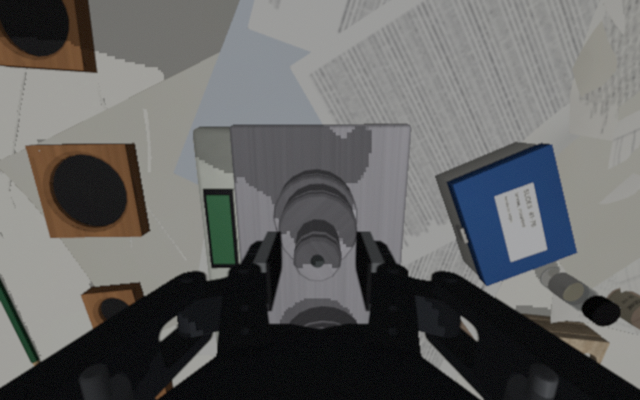

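>>> servo_tool --increments '[{"claw": 0.8, "x": 0, "y": 0, "z": -0.04, "ax": 0, "ay": 0, "az": 0}, {"claw": 1, "x": 0, "y": 0, "z": 0, "ax": 0, "ay": 0, "az": 0}, {"claw": 1, "x": 0, "y": 0, "z": 0, "ax": 0, "ay": 0, "az": 0}, {"claw": 1, "x": 0, "y": 0, "z": 0, "ax": 0, "ay": 0, "az": 0}]' --newtons 30

```text
clock: 4.7
tcp_pos: [0.6476, -0.003, 0.1342]
orientation: [0.001, 0.706, 0.708, 0.001]
wrist_force: [-1.6, -0.8, 5.8]
finger_gap: 0.023
```

>>> servo_tool --increments '[{"claw": 1, "x": 0, "y": 0, "z": 0.4, "ax": 0, "ay": 0, "az": 0}, {"claw": 1, "x": 0, "y": 0, "z": 0.8, "ax": 0, "ay": 0, "az": 0}, {"claw": 1, "x": -0.2, "y": 0, "z": 0.8, "ax": 0, "ay": 0, "az": 0}, {"claw": 1, "x": -0.8, "y": -0.4, "z": 0.2, "ax": 0, "ay": 0, "az": 0}, {"claw": 1, "x": -0.9, "y": -0.5, "z": 0, "ax": 0, "ay": 0, "az": 0}]'

```text
clock: 5.2
tcp_pos: [0.6001, -0.0251, 0.1893]
orientation: [0.001, 0.706, 0.708, 0.001]
wrist_force: [-0.1, -0.3, -0.3]
finger_gap: 0.0225
```

```bash
python3 snap.py a3
```

```text
5.2 [ 0.6001 -0.0251  0.1893] [0.0013 0.706  0.7082 0.001 ] [-0.1 -0.3 -0.3] 0.02251257097633708
```

View pics/a3.png

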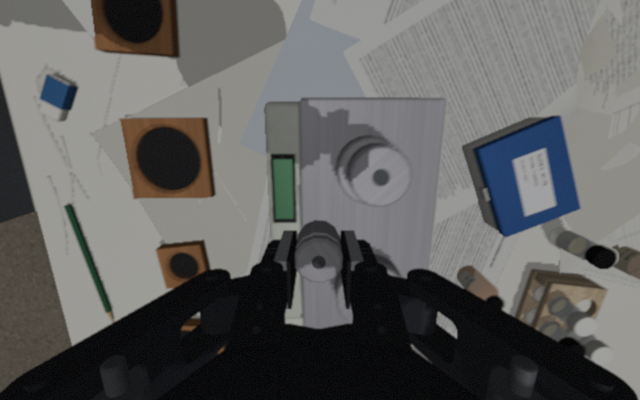

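>>> servo_tool --increments '[{"claw": 1, "x": -0.9, "y": -0.6, "z": 0, "ax": 0, "ay": 0, "az": 0}, {"claw": 1, "x": -0.9, "y": -0.6, "z": 0, "ax": 0, "ay": 0, "az": 0}, {"claw": 1, "x": -0.9, "y": -0.6, "z": 0, "ax": 0, "ay": 0, "az": 0}, {"claw": 1, "x": -0.9, "y": -0.6, "z": -0.2, "ax": 0, "ay": 0, "az": 0}, {"claw": 1, "x": -0.9, "y": -0.6, "z": -0.8, "ax": 0, "ay": 0, "az": 0}]'

```text
clock: 5.75
tcp_pos: [0.4876, -0.1013, 0.1646]
orientation: [0.002, 0.706, 0.708, 0.001]
wrist_force: [0.1, 0.1, -0.7]
finger_gap: 0.0228
```

>>> servo_tool --increments '[{"claw": 1, "x": -0.8, "y": -0.5, "z": -0.8, "ax": 0, "ay": 0, "az": 0}, {"claw": 1, "x": -0.8, "y": -0.4, "z": -0.8, "ax": 0, "ay": 0, "az": 0}, {"claw": 1, "x": 0, "y": 0, "z": -0.8, "ax": 0, "ay": 0, "az": 0}, {"claw": 1, "x": 0, "y": 0, "z": -0.8, "ax": 0, "ay": 0, "az": 0}, {"claw": 1, "x": 0, "y": 0, "z": 0, "ax": 0, "ay": 0, "az": 0}]'

```text
clock: 6.25
tcp_pos: [0.445, -0.1221, 0.0807]
orientation: [-0.002, 0.707, 0.708, -0.001]
wrist_force: [-0.3, -0.2, -1.1]
finger_gap: 0.0229
```

```bash
python3 snap.py a4; python3 -c "
from h import *
import pickle
c,im=pickle.load(open('a4.pkl','rb'));cups(c,im)"
```

```text
6.25 [ 0.445  -0.1221  0.0807] [-1.900e-03  7.067e-01  7.076e-01 -6.000e-04] [-0.3 -0.2 -1.1] 0.022949143428537315
57 [0.4448 0.0108] axes mm [81.5 85.5] bbox [74.5 84.5]
24 [ 0.4493 -0.1254] axes mm [29.3 45.5] bbox [42.  36.5]
68 [ 0.4351 -0.2493] axes mm [110.6 113.4] bbox [95.5 95.5]
```

View pics/a4.png

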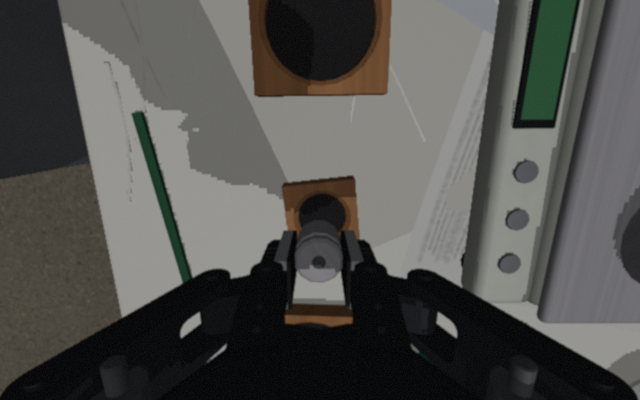

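Run:
```python
from h import *
import pickle
c,im=pickle.load(open('a4.pkl','rb'))
for p in [(.4457,-.123,.008),(.4457,-.123,.015),(.445,-.1221,.0807)]: print(proj(c,p))
print(env.get_state()["tcp_pos"])
for (x,y) in [(.4457,-.123)]:
  for z,r in((.008,.017),(.015,.017)):
    for t in np.linspace(0,2*np.pi,90):
        u=proj(c,(x+r*np.cos(t),y+r*np.sin(t),z));cv2.circle(im,tuple(int(round(v*8)) for v in u),4,(0,255,0) if z<.01 else (0,0,255),-1,cv2.LINE_AA,3)
  sq=.025
cv2.imwrite("pics/a4o.png",cv2.resize(im[150:350,220:420],None,fx=3.5,fy=3.5,interpolation=cv2.INTER_CUBIC))
```

```text
[319.97290755 214.13003622]
[319.98604171 217.29576396]
[318.71371592 260.24135752]
[ 0.44596678 -0.12238799  0.08198705]
```

View pics/a4o.png

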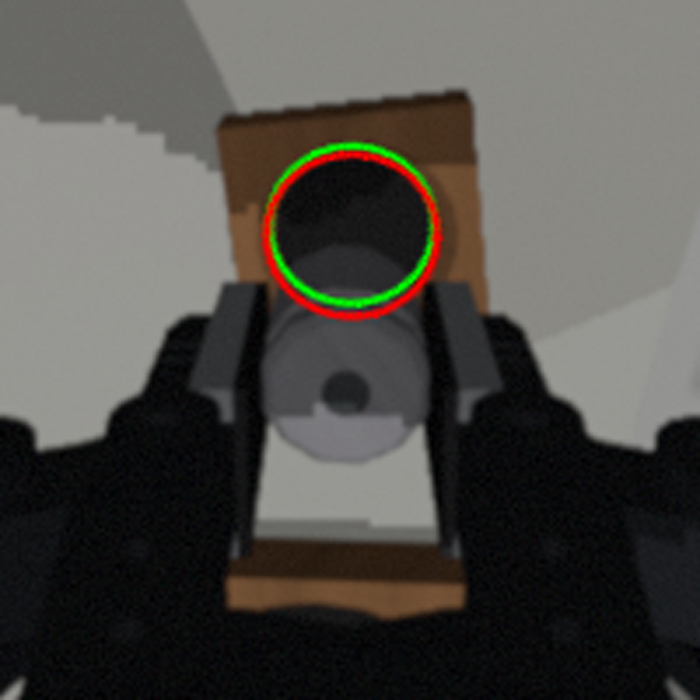

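>>> servo_tool --increments '[{"claw": 1, "x": -0.02, "y": 0.0, "z": -0.8, "ax": 0, "ay": 0, "az": 0}, {"claw": 1, "x": 0, "y": 0, "z": -0.6, "ax": 0, "ay": 0, "az": 0}, {"claw": 1, "x": 0, "y": 0, "z": -0.25, "ax": 0, "ay": 0, "az": 0}, {"claw": 1, "x": 0, "y": 0, "z": -0.1, "ax": 0, "ay": 0, "az": 0}, {"claw": 1, "x": 0, "y": 0, "z": 0, "ax": 0, "ay": 0, "az": 0}]'

```text
clock: 6.8
tcp_pos: [0.4468, -0.1229, 0.0392]
orientation: [0.0, 0.706, 0.708, 0.0]
wrist_force: [-0.1, -1.1, -1.2]
finger_gap: 0.0229
```

```bash
python3 snap.py a5
```

```text
6.8 [ 0.4468 -0.1229  0.0392] [4.000e-04 7.064e-01 7.078e-01 2.000e-04] [-0.1 -1.1 -1.2] 0.022867736760129966
```

View pics/a5.png

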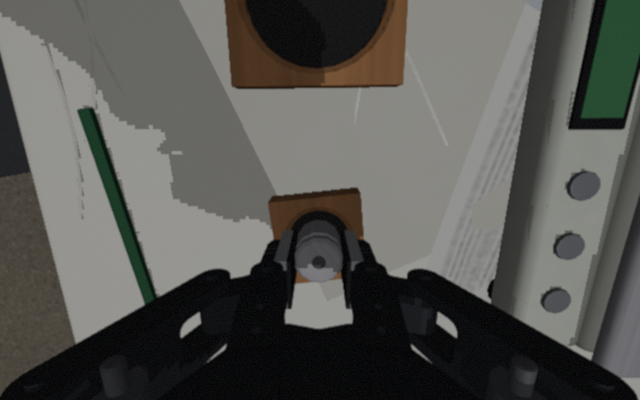

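>>> servo_tool --increments '[{"claw": 1, "x": 0, "y": 0, "z": -0.06, "ax": 0, "ay": 0, "az": 0}, {"claw": 1, "x": 0, "y": 0, "z": -0.04, "ax": 0, "ay": 0, "az": 0}, {"claw": 1, "x": 0, "y": 0, "z": 0, "ax": 0, "ay": 0, "az": 0}]'

```text
clock: 7.15
tcp_pos: [0.4464, -0.1228, 0.0363]
orientation: [0.0, 0.706, 0.708, 0.0]
wrist_force: [0.4, -0.2, 0.5]
finger_gap: 0.0226
```

>>> servo_tool --increments '[{"claw": 1, "x": 0, "y": 0, "z": -0.04, "ax": 0, "ay": 0, "az": 0}, {"claw": 1, "x": 0, "y": 0, "z": -0.03, "ax": 0, "ay": 0, "az": 0}, {"claw": 1, "x": 0, "y": 0, "z": 0, "ax": 0, "ay": 0, "az": 0}]'

```text
clock: 7.45
tcp_pos: [0.4464, -0.1228, 0.0361]
orientation: [0.001, 0.706, 0.708, 0.0]
wrist_force: [-5.8, 2.3, 17.2]
finger_gap: 0.0228
```

>>> servo_tool --increments '[{"claw": 1, "x": 0, "y": 0, "z": 0.06, "ax": 0, "ay": 0, "az": 0}, {"claw": 0.6, "x": 0, "y": 0, "z": 0, "ax": 0, "ay": 0, "az": 0}, {"claw": 0.5, "x": 0, "y": 0, "z": 0, "ax": 0, "ay": 0, "az": 0}, {"claw": 0.5, "x": 0, "y": 0, "z": 0.4, "ax": 0, "ay": 0, "az": 0}, {"claw": 0.5, "x": 0, "y": 0, "z": 0.8, "ax": 0, "ay": 0, "az": 0}]'

```text
clock: 7.95
tcp_pos: [0.4449, -0.1222, 0.0652]
orientation: [-0.002, 0.707, 0.708, -0.001]
wrist_force: [0.3, -0.4, 0.1]
finger_gap: 0.0428
```

```bash
python3 snap.py a6
```

```text
7.95 [ 0.4449 -0.1222  0.0652] [-1.600e-03  7.065e-01  7.077e-01 -6.000e-04] [ 0.3 -0.4  0.1] 0.04277902323456878
```

View pics/a6.png

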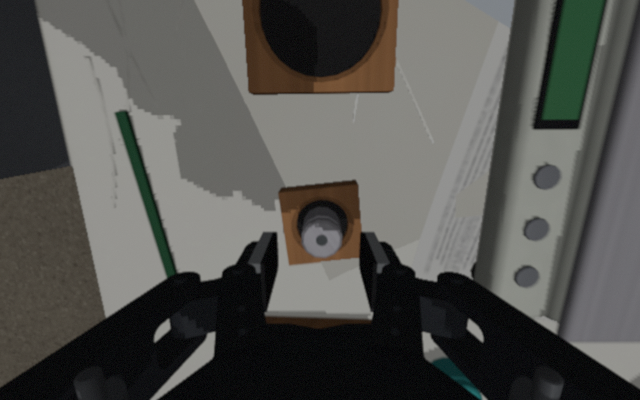

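>>> servo_tool --increments '[{"claw": 0.3, "x": 0.3, "y": 0, "z": 0.9, "ax": 0, "ay": 0, "az": 0}, {"claw": 0.3, "x": 0.8, "y": 0, "z": 0.9, "ax": 0, "ay": 0, "az": 0}, {"claw": 0.3, "x": 0.9, "y": 0, "z": 0.9, "ax": 0, "ay": 0, "az": 0}, {"claw": 0.3, "x": 0.9, "y": 0.1, "z": 0.9, "ax": 0, "ay": 0, "az": 0}, {"claw": 0.3, "x": 1, "y": 0, "z": 0.2, "ax": 0, "ay": 0, "az": 0}]'

```text
clock: 8.5
tcp_pos: [0.5459, -0.1206, 0.1643]
orientation: [0.002, 0.706, 0.708, 0.001]
wrist_force: [0.1, 0.1, -0.2]
finger_gap: 0.0597
```

>>> servo_tool --increments '[{"claw": 0.3, "x": 1, "y": 0, "z": 0, "ax": 0, "ay": 0, "az": 0}, {"claw": 0.3, "x": 1, "y": 0, "z": 0, "ax": 0, "ay": 0, "az": 0}, {"claw": 0.3, "x": 1, "y": 0, "z": 0, "ax": 0, "ay": 0, "az": 0}, {"claw": 0.3, "x": 1, "y": 0, "z": 0, "ax": 0, "ay": 0, "az": 0}, {"claw": 0.3, "x": 0.2, "y": 0, "z": 0, "ax": 0, "ay": 0, "az": 0}]'

```text
clock: 9.0
tcp_pos: [0.6509, -0.1203, 0.1606]
orientation: [0.001, 0.706, 0.708, 0.0]
wrist_force: [0.3, -0.4, -0.3]
finger_gap: 0.0597
```

>>> servo_tool --increments '[{"claw": 0.3, "x": 0, "y": 0, "z": 0, "ax": 0, "ay": 0, "az": 0}, {"claw": 0.3, "x": 0, "y": 0, "z": 0, "ax": 0, "ay": 0, "az": 0}]'

```text
clock: 9.2
tcp_pos: [0.6477, -0.1201, 0.1607]
orientation: [-0.001, 0.707, 0.708, -0.0]
wrist_force: [-0.4, -0.5, 0.4]
finger_gap: 0.0594
```

```bash
python3 snap.py b1
```

```text
9.2 [ 0.6477 -0.1201  0.1607] [-6.000e-04  7.065e-01  7.077e-01 -4.000e-04] [-0.4 -0.5  0.4] 0.059437241903953275
```

View pics/b1.png

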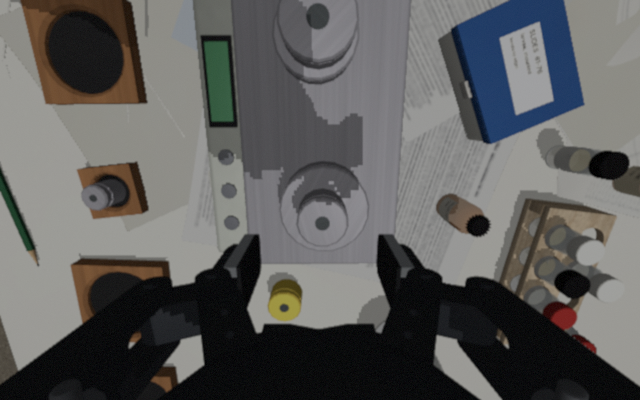

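Run:
```python
from h import *
import pickle
c,im=pickle.load(open("b1.pkl","rb"))
print("35",atz(c,(322,223),.106),"46",atz(c,(318,17),.106),"24placed",atz(c,(97,197),.036)); print(env.get_state()["tcp_pos"])
```

```text
35 [ 0.64987776 -0.12126977  0.106     ] 46 [ 6.47083139e-01 -3.91633075e-04  1.06000000e-01] 24placed [ 0.44923519 -0.12273675  0.036     ]
[ 0.64762755 -0.12013798  0.16083977]
```

>>> servo_tool --increments '[{"claw": 0.3, "x": 0.06, "y": -0.04, "z": -0.9, "ax": 0, "ay": 0, "az": 0}, {"claw": 0.3, "x": 0, "y": 0, "z": -0.8, "ax": 0, "ay": 0, "az": 0}, {"claw": 0.4, "x": 0, "y": 0, "z": -0.5, "ax": 0, "ay": 0, "az": 0}, {"claw": 0.4, "x": 0, "y": 0, "z": -0.08, "ax": 0, "ay": 0, "az": 0}, {"claw": 0.5, "x": 0, "y": 0, "z": 0, "ax": 0, "ay": 0, "az": 0}]'

```text
clock: 9.75
tcp_pos: [0.6498, -0.1212, 0.104]
orientation: [-0.0, 0.707, 0.708, -0.0]
wrist_force: [0.6, 0.6, -0.6]
finger_gap: 0.0427
```

```bash
python3 snap.py b2
```

```text
9.75 [ 0.6498 -0.1212  0.104 ] [-2.000e-04  7.066e-01  7.076e-01 -1.000e-04] [ 0.6  0.6 -0.6] 0.04266442711901359
```

View pics/b2.png

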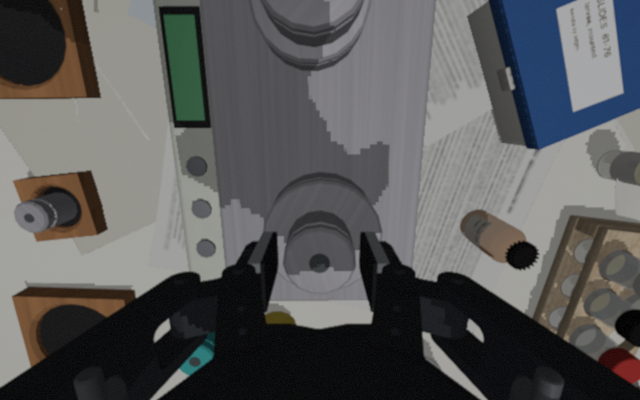

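Fingertips sit around the 35 mm disc (dot at (319,263)), clear of the 68 mm disc's top. Close.

>>> servo_tool --increments '[{"claw": 0.7, "x": 0, "y": 0, "z": 0, "ax": 0, "ay": 0, "az": 0}, {"claw": 1, "x": 0, "y": 0, "z": 0, "ax": 0, "ay": 0, "az": 0}, {"claw": 1, "x": 0, "y": 0, "z": 0, "ax": 0, "ay": 0, "az": 0}, {"claw": 1, "x": 0, "y": 0, "z": 0, "ax": 0, "ay": 0, "az": 0}]' --newtons 35

```text
clock: 10.2
tcp_pos: [0.651, -0.1215, 0.1053]
orientation: [0.001, 0.706, 0.708, 0.0]
wrist_force: [-1.2, 0.5, 6.0]
finger_gap: 0.0336
```

>>> servo_tool --increments '[{"claw": 1, "x": 0, "y": 0, "z": 0.4, "ax": 0, "ay": 0, "az": 0}, {"claw": 1, "x": 0, "y": -0.1, "z": 0.8, "ax": 0, "ay": 0, "az": 0}, {"claw": 1, "x": -0.3, "y": -0.5, "z": 0.8, "ax": 0, "ay": 0, "az": 0}, {"claw": 1, "x": -0.7, "y": -0.9, "z": 0, "ax": 0, "ay": 0, "az": 0}, {"claw": 1, "x": -0.8, "y": -0.9, "z": 0, "ax": 0, "ay": 0, "az": 0}]'

```text
clock: 10.7
tcp_pos: [0.6056, -0.1816, 0.1548]
orientation: [0.001, 0.706, 0.708, 0.0]
wrist_force: [0.1, -0.8, -2.7]
finger_gap: 0.0336
```

>>> servo_tool --increments '[{"claw": 1, "x": -0.8, "y": -0.9, "z": 0, "ax": 0, "ay": 0, "az": 0}, {"claw": 1, "x": -0.8, "y": -0.9, "z": 0, "ax": 0, "ay": 0, "az": 0}, {"claw": 1, "x": -0.8, "y": -0.9, "z": 0, "ax": 0, "ay": 0, "az": 0}, {"claw": 1, "x": -0.8, "y": -0.9, "z": 0, "ax": 0, "ay": 0, "az": 0}, {"claw": 1, "x": -0.8, "y": -0.9, "z": 0, "ax": 0, "ay": 0, "az": 0}]'

```text
clock: 11.2
tcp_pos: [0.5043, -0.2943, 0.1539]
orientation: [-0.0, 0.706, 0.708, 0.0]
wrist_force: [-0.9, -0.0, -1.9]
finger_gap: 0.0339
```

>>> servo_tool --increments '[{"claw": 1, "x": -0.8, "y": -0.9, "z": 0, "ax": 0, "ay": 0, "az": 0}, {"claw": 1, "x": -0.8, "y": -0.9, "z": -0.4, "ax": 0, "ay": 0, "az": 0}, {"claw": 1, "x": -0.8, "y": -0.9, "z": -0.8, "ax": 0, "ay": 0, "az": 0}, {"claw": 1, "x": -0.8, "y": -0.5, "z": -0.8, "ax": 0, "ay": 0, "az": 0}, {"claw": 1, "x": 0, "y": 0, "z": -0.8, "ax": 0, "ay": 0, "az": 0}]'

```text
clock: 11.7
tcp_pos: [0.4229, -0.3754, 0.0833]
orientation: [-0.0, 0.708, 0.706, -0.0]
wrist_force: [1.3, 0.1, -2.0]
finger_gap: 0.0332
```

```bash
python3 snap.py b3
```

```text
11.7 [ 0.4229 -0.3754  0.0833] [-3.000e-04  7.078e-01  7.064e-01 -4.000e-04] [ 1.3  0.1 -2. ] 0.033164009196109234
```

View pics/b3.png

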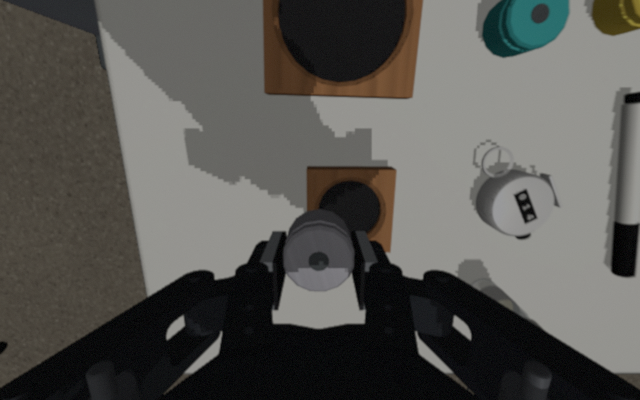

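>>> servo_tool --increments '[{"claw": 1, "x": 0.5, "y": 0, "z": 0, "ax": 0, "ay": 0, "az": 0}, {"claw": 1, "x": 0.28, "y": 0, "z": 0, "ax": 0, "ay": 0, "az": 0}, {"claw": 1, "x": 0, "y": 0, "z": 0, "ax": 0, "ay": 0, "az": 0}, {"claw": 1, "x": 0, "y": 0, "z": 0, "ax": 0, "ay": 0, "az": 0}]'

```text
clock: 12.15
tcp_pos: [0.446, -0.3738, 0.0848]
orientation: [0.001, 0.706, 0.708, -0.0]
wrist_force: [0.3, -0.2, -2.0]
finger_gap: 0.0335
```

```bash
python3 snap.py b4
cat > ov.py <<'E'
from h import *
import sys,pickle
n,out,d,x,y=sys.argv[1],sys.argv[2],*map(float,sys.argv[3:6])
c,im=pickle.load(open(n+'.pkl','rb'))
for z,r in((.008,d/2),(.015,d/2)):
    for t in np.linspace(0,2*np.pi,120):
        u=proj(c,(x+r*np.cos(t),y+r*np.sin(t),z));cv2.circle(im,tuple(int(round(v*8)) for v in u),3,(0,255,0) if z<.01 else (0,0,255),-1,cv2.LINE_AA,3)
u=proj(c,(x,y,.008)).astype(int);print(u)
a,b=max(0,u[1]-90),max(0,u[0]-120)
cv2.imwrite(f"pics/{out}.png",cv2.resize(im[a:a+180,b:b+240],None,fx=3,fy=3,interpolation=cv2.INTER_CUBIC))
E
python3 ov.py b4 b4o .045 .4445 -.3757
```

```text
12.15 [ 0.446  -0.3738  0.0848] [ 9.000e-04  7.059e-01  7.083e-01 -1.000e-04] [ 0.3 -0.2 -2. ] 0.03349835281820012
[316 213]
```

View pics/b4o.png

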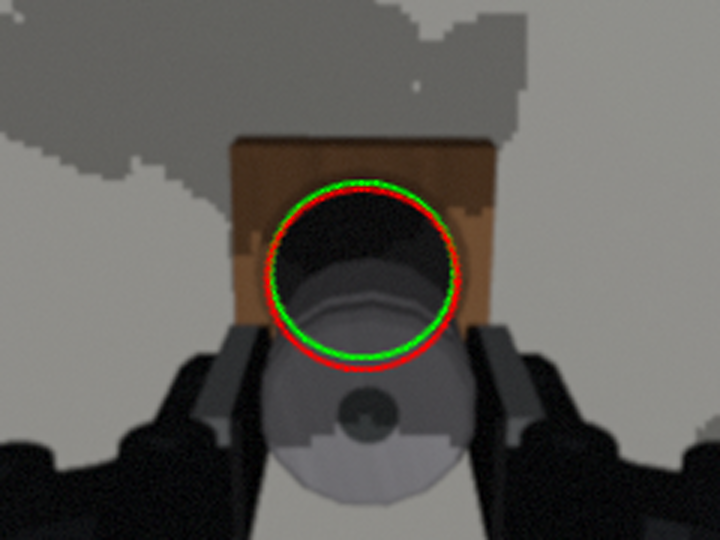

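>>> servo_tool --increments '[{"claw": 1, "x": 0, "y": -0.03, "z": -0.8, "ax": 0, "ay": 0, "az": 0}, {"claw": 1, "x": 0, "y": 0, "z": -0.6, "ax": 0, "ay": 0, "az": 0}, {"claw": 1, "x": 0, "y": 0, "z": -0.35, "ax": 0, "ay": 0, "az": 0}, {"claw": 1, "x": 0, "y": 0, "z": -0.1, "ax": 0, "ay": 0, "az": 0}, {"claw": 1, "x": 0, "y": 0, "z": 0, "ax": 0, "ay": 0, "az": 0}]'

```text
clock: 12.7
tcp_pos: [0.4447, -0.3744, 0.0376]
orientation: [-0.0, 0.706, 0.708, 0.0]
wrist_force: [-0.4, -0.1, -2.2]
finger_gap: 0.0336
```

>>> servo_tool --increments '[{"claw": 1, "x": 0, "y": 0, "z": -0.05, "ax": 0, "ay": 0, "az": 0}, {"claw": 1, "x": 0, "y": 0, "z": 0, "ax": 0, "ay": 0, "az": 0}]'

```text
clock: 12.9
tcp_pos: [0.4451, -0.3749, 0.037]
orientation: [0.001, 0.707, 0.708, -0.0]
wrist_force: [-0.1, 0.0, -2.7]
finger_gap: 0.0336
```

>>> servo_tool --increments '[{"claw": 1, "x": 0, "y": 0, "z": -0.06, "ax": 0, "ay": 0, "az": 0}, {"claw": 1, "x": 0, "y": 0, "z": 0, "ax": 0, "ay": 0, "az": 0}]'

```text
clock: 13.1
tcp_pos: [0.4451, -0.3749, 0.0353]
orientation: [0.001, 0.707, 0.708, -0.0]
wrist_force: [1.3, -0.8, -0.1]
finger_gap: 0.0335
```

>>> servo_tool --increments '[{"claw": 1, "x": 0, "y": 0, "z": -0.04, "ax": 0, "ay": 0, "az": 0}, {"claw": 1, "x": 0, "y": 0, "z": 0, "ax": 0, "ay": 0, "az": 0}]'

```text
clock: 13.3
tcp_pos: [0.4451, -0.3749, 0.0352]
orientation: [0.001, 0.706, 0.708, -0.0]
wrist_force: [-1.9, 0.4, 6.6]
finger_gap: 0.0331
```

Contact with the floor, at the expected 0.0353. Release and lift.

>>> servo_tool --increments '[{"claw": 0.9, "x": 0, "y": 0, "z": 0.02, "ax": 0, "ay": 0, "az": 0}, {"claw": 0.5, "x": 0, "y": 0, "z": 0, "ax": 0, "ay": 0, "az": 0}, {"claw": 0.3, "x": 0, "y": 0, "z": 0, "ax": 0, "ay": 0, "az": 0}, {"claw": 0.3, "x": 0, "y": 0, "z": 0.4, "ax": 0, "ay": 0, "az": 0}, {"claw": 0.3, "x": 0, "y": 0, "z": 0.8, "ax": 0, "ay": 0, "az": 0}]'

```text
clock: 13.8
tcp_pos: [0.4438, -0.3734, 0.0634]
orientation: [-0.002, 0.707, 0.708, 0.0]
wrist_force: [-2.0, 0.3, -0.1]
finger_gap: 0.0598
```

```bash
python3 snap.py b5
```

```text
13.8 [ 0.4438 -0.3734  0.0634] [-1.800e-03  7.065e-01  7.077e-01  1.000e-04] [-2.   0.3 -0.1] 0.05975864637387465
```

View pics/b5.png

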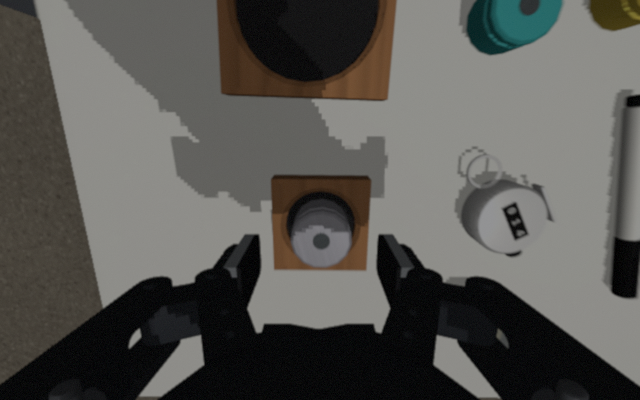

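>>> servo_tool --increments '[{"claw": 0, "x": 0.2, "y": 0.3, "z": 0.9, "ax": 0, "ay": 0, "az": 0}, {"claw": 0, "x": 0.7, "y": 0.9, "z": 0.9, "ax": 0, "ay": 0, "az": 0}, {"claw": 0, "x": 0.8, "y": 1, "z": 0.9, "ax": 0, "ay": 0, "az": 0}, {"claw": 0, "x": 0.8, "y": 1, "z": 0.9, "ax": 0, "ay": 0, "az": 0}, {"claw": 0, "x": 0.8, "y": 1, "z": 0.24, "ax": 0, "ay": 0, "az": 0}]'

```text
clock: 14.35
tcp_pos: [0.5293, -0.2695, 0.1638]
orientation: [0.003, 0.707, 0.708, 0.001]
wrist_force: [0.1, -1.8, -0.0]
finger_gap: 0.0854
```

>>> servo_tool --increments '[{"claw": 0, "x": 0.8, "y": 1, "z": 0, "ax": 0, "ay": 0, "az": 0}, {"claw": 0, "x": 0.8, "y": 1, "z": 0, "ax": 0, "ay": 0, "az": 0}, {"claw": 0, "x": 0.8, "y": 1, "z": 0, "ax": 0, "ay": 0, "az": 0}, {"claw": 0, "x": 0.8, "y": 1, "z": 0, "ax": 0, "ay": 0, "az": 0}, {"claw": 0, "x": 0.8, "y": 1, "z": 0, "ax": 0, "ay": 0, "az": 0}]'

```text
clock: 14.85
tcp_pos: [0.6281, -0.1434, 0.1608]
orientation: [0.0, 0.706, 0.708, 0.0]
wrist_force: [0.5, 0.0, 1.0]
finger_gap: 0.0853
```

>>> servo_tool --increments '[{"claw": 0, "x": 0.9, "y": 0.95, "z": 0, "ax": 0, "ay": 0, "az": 0}, {"claw": 0, "x": 0, "y": 0, "z": 0, "ax": 0, "ay": 0, "az": 0}, {"claw": 0, "x": 0, "y": 0, "z": 0, "ax": 0, "ay": 0, "az": 0}, {"claw": 0, "x": 0, "y": 0, "z": 0, "ax": 0, "ay": 0, "az": 0}]'

```text
clock: 15.25
tcp_pos: [0.6492, -0.1213, 0.1604]
orientation: [-0.0, 0.707, 0.708, -0.0]
wrist_force: [0.1, -0.8, 0.2]
finger_gap: 0.0851
```

```bash
python3 snap.py c1
```

```text
15.25 [ 0.6492 -0.1213  0.1604] [-1.000e-04  7.067e-01  7.075e-01 -2.000e-04] [ 0.1 -0.8  0.2] 0.08513564964890799
```

View pics/c1.png

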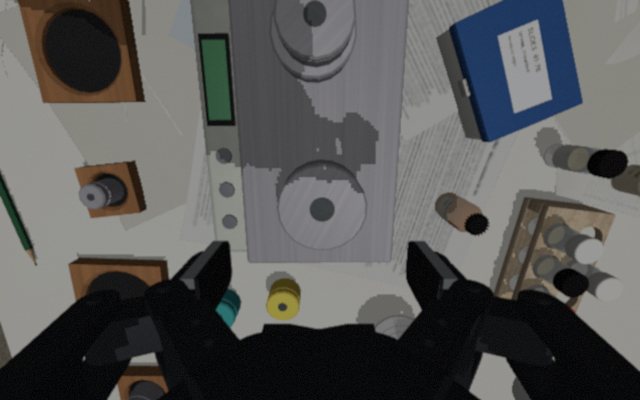

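Run:
```python
from h import *
import pickle
c,im=pickle.load(open("c1.pkl","rb"))
print("68",atz(c,(322,208.5),.078),"46",atz(c,(315,13),.106),"24placed",atz(c,(96.5,196),.036)); print(env.get_state()["tcp_pos"])
cups(c,im)
```

```text
68 [ 0.65174764 -0.12109398  0.078     ] 46 [6.47052011e-01 2.68485284e-04 1.06000000e-01] 24placed [ 0.45096634 -0.1228138   0.036     ]
[ 0.64912915 -0.1215695   0.16043117]
57 [0.4422 0.0009] axes mm [64.9 67. ] bbox [68. 66.]
24 [ 0.4445 -0.1227] axes mm [26.2 32. ] bbox [33.  30.5]
68 [ 0.4381 -0.2588] axes mm [ 89.7 110. ] bbox [84.5 95.5]
```

Run:
```python
from h import *
tc=env.calibration("top");t=np.ascontiguousarray(env.read_camera("top")[:,:,::-1]);cv2.imwrite("pics/top2.png",t)
Rs=[]
for (x,y) in [(.4457,-.1235),(.4445,-.3757)]:
    Rs.append(rect(tc,t,.036,x-.05,x+.05,y-.05,y+.05,3500));
cv2.imwrite("pics/top2c.png",np.hstack(Rs))
```

```text
(no output)
```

View pics/top2c.png

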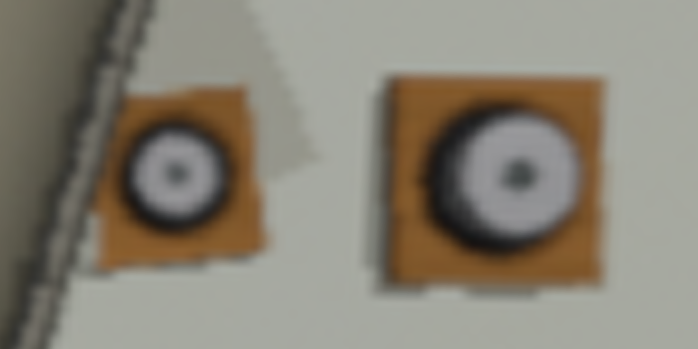

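>>> servo_tool --increments '[{"claw": 0, "x": 0.08, "y": 0.03, "z": -0.9, "ax": 0, "ay": 0, "az": 0}, {"claw": 0, "x": 0, "y": 0, "z": -0.9, "ax": 0, "ay": 0, "az": 0}, {"claw": 0, "x": 0, "y": 0, "z": -0.8, "ax": 0, "ay": 0, "az": 0}, {"claw": 0, "x": 0, "y": 0, "z": 0, "ax": 0, "ay": 0, "az": 0}, {"claw": 0, "x": 0, "y": 0, "z": 0, "ax": 0, "ay": 0, "az": 0}]'

```text
clock: 15.85
tcp_pos: [0.6512, -0.1207, 0.0955]
orientation: [-0.0, 0.707, 0.707, -0.0]
wrist_force: [-0.5, -0.0, 0.6]
finger_gap: 0.0852
```

```bash
python3 snap.py c2
```

```text
15.85 [ 0.6512 -0.1207  0.0955] [-3.000e-04  7.069e-01  7.073e-01 -1.000e-04] [-0.5 -0.   0.6] 0.08521127536241417
```

View pics/c2.png

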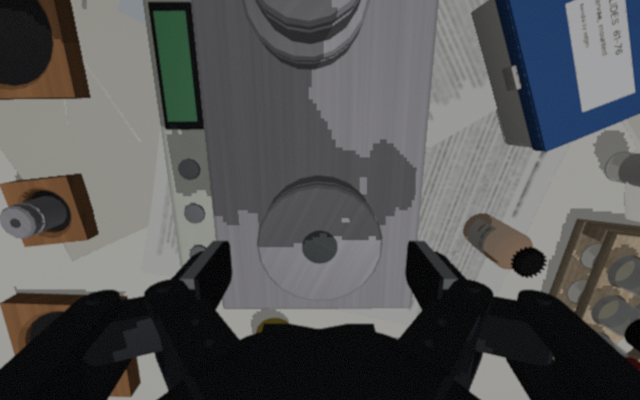

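>>> servo_tool --increments '[{"claw": 0, "x": 0, "y": 0, "z": -0.6, "ax": 0, "ay": 0, "az": 0}, {"claw": 0, "x": 0, "y": 0, "z": -0.38, "ax": 0, "ay": 0, "az": 0}, {"claw": 0, "x": 0, "y": 0, "z": 0, "ax": 0, "ay": 0, "az": 0}, {"claw": 0.15, "x": 0, "y": 0, "z": 0, "ax": 0, "ay": 0, "az": 0}]' --newtons 60

```text
clock: 16.3
tcp_pos: [0.6519, -0.1201, 0.0713]
orientation: [0.0, 0.707, 0.708, 0.0]
wrist_force: [0.8, -0.1, 0.2]
finger_gap: 0.0733
```

```bash
python3 snap.py c3
```

```text
16.3 [ 0.6519 -0.1201  0.0713] [2.000e-04 7.065e-01 7.077e-01 1.000e-04] [ 0.8 -0.1  0.2] 0.07331922648511084
```

View pics/c3.png

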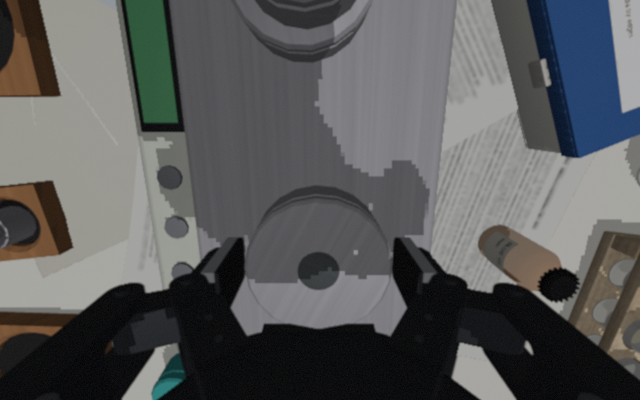

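>>> servo_tool --increments '[{"claw": 0.15, "x": 0, "y": 0, "z": -0.12, "ax": 0, "ay": 0, "az": 0}, {"claw": 0.3, "x": 0, "y": 0, "z": 0, "ax": 0, "ay": 0, "az": 0}, {"claw": 1, "x": 0, "y": 0, "z": 0, "ax": 0, "ay": 0, "az": 0}, {"claw": 1, "x": 0, "y": 0, "z": 0, "ax": 0, "ay": 0, "az": 0}, {"claw": 1, "x": 0, "y": 0, "z": 0, "ax": 0, "ay": 0, "az": 0}]'

```text
clock: 16.85
tcp_pos: [0.6519, -0.1201, 0.0686]
orientation: [0.0, 0.707, 0.708, 0.0]
wrist_force: [-2.4, 1.1, 5.1]
finger_gap: 0.0663
```

>>> servo_tool --increments '[{"claw": 1, "x": 0, "y": 0, "z": 0.3, "ax": 0, "ay": 0, "az": 0}, {"claw": 1, "x": 0, "y": 0, "z": 0.6, "ax": 0, "ay": 0, "az": 0}, {"claw": 1, "x": -0.2, "y": -0.1, "z": 0.8, "ax": 0, "ay": 0, "az": 0}, {"claw": 1, "x": -0.5, "y": -0.3, "z": 0.5, "ax": 0, "ay": 0, "az": 0}, {"claw": 1, "x": -0.8, "y": -0.5, "z": 0, "ax": 0, "ay": 0, "az": 0}]'

```text
clock: 17.35
tcp_pos: [0.6149, -0.1426, 0.124]
orientation: [0.001, 0.706, 0.708, 0.001]
wrist_force: [0.1, -0.7, -9.0]
finger_gap: 0.0661
```

>>> servo_tool --increments '[{"claw": 1, "x": -0.8, "y": -0.5, "z": 0, "ax": 0, "ay": 0, "az": 0}, {"claw": 1, "x": -0.8, "y": -0.5, "z": 0, "ax": 0, "ay": 0, "az": 0}, {"claw": 1, "x": -0.8, "y": -0.5, "z": 0, "ax": 0, "ay": 0, "az": 0}, {"claw": 1, "x": -0.8, "y": -0.5, "z": 0, "ax": 0, "ay": 0, "az": 0}, {"claw": 1, "x": -0.8, "y": -0.5, "z": 0, "ax": 0, "ay": 0, "az": 0}]'

```text
clock: 17.85
tcp_pos: [0.5117, -0.2051, 0.1218]
orientation: [-0.001, 0.707, 0.708, -0.0]
wrist_force: [-0.7, -0.2, -9.1]
finger_gap: 0.0661
```

>>> servo_tool --increments '[{"claw": 1, "x": -0.8, "y": -0.5, "z": 0, "ax": 0, "ay": 0, "az": 0}, {"claw": 1, "x": -0.8, "y": -0.5, "z": 0, "ax": 0, "ay": 0, "az": 0}, {"claw": 1, "x": -0.8, "y": -0.5, "z": 0, "ax": 0, "ay": 0, "az": 0}, {"claw": 1, "x": -0.7, "y": -0.2, "z": 0, "ax": 0, "ay": 0, "az": 0}, {"claw": 1, "x": 0, "y": 0, "z": 0, "ax": 0, "ay": 0, "az": 0}]'

```text
clock: 18.35
tcp_pos: [0.4328, -0.2471, 0.1218]
orientation: [-0.002, 0.708, 0.707, -0.001]
wrist_force: [0.5, -0.0, -9.1]
finger_gap: 0.0656
```

>>> servo_tool --increments '[{"claw": 1, "x": 0, "y": 0, "z": -0.4, "ax": 0, "ay": 0, "az": 0}, {"claw": 1, "x": 0, "y": 0, "z": 0, "ax": 0, "ay": 0, "az": 0}, {"claw": 1, "x": 0, "y": 0, "z": 0, "ax": 0, "ay": 0, "az": 0}]'

```text
clock: 18.65
tcp_pos: [0.4366, -0.2469, 0.112]
orientation: [-0.001, 0.706, 0.708, -0.0]
wrist_force: [0.0, -0.2, -8.8]
finger_gap: 0.0663
```

```bash
python3 snap.py c4;python3 ov.py c4 c4o .078 .4367 -.2493
```

```text
18.65 [ 0.4366 -0.2469  0.112 ] [-0.0008  0.7063  0.708  -0.    ] [ 0.  -0.2 -8.8] 0.06633287852649851
[318 203]
```

View pics/c4o.png

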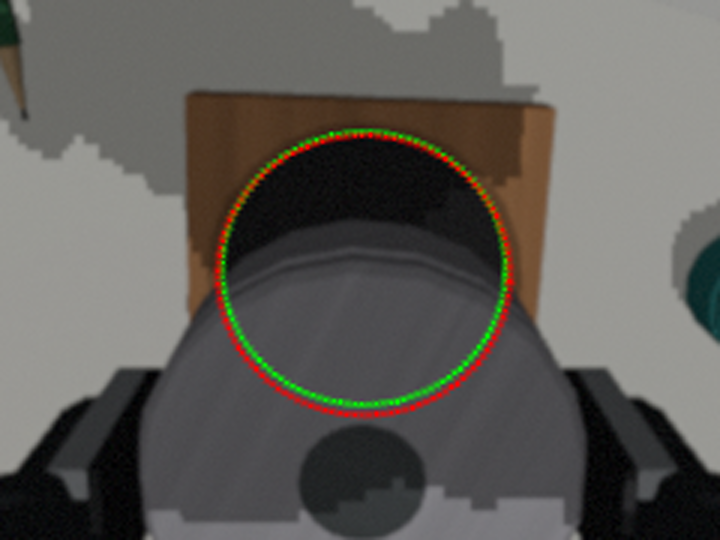

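```bash
python3 -c "
from h import *
import pickle
c,im=pickle.load(open('c4.pkl','rb'));print(atz(c,(318.7,273),.1214));print(env.get_state()['tcp_pos'])"
```

```text
[ 0.4366356  -0.24832769  0.1214    ]
[ 0.43693766 -0.24702802  0.11236103]
```

>>> servo_tool --increments '[{"claw": 1, "x": 0, "y": -0.04, "z": -0.8, "ax": 0, "ay": 0, "az": 0}, {"claw": 1, "x": 0, "y": 0, "z": -0.8, "ax": 0, "ay": 0, "az": 0}, {"claw": 1, "x": 0, "y": 0, "z": -0.8, "ax": 0, "ay": 0, "az": 0}, {"claw": 1, "x": 0, "y": 0, "z": -0.4, "ax": 0, "ay": 0, "az": 0}, {"claw": 1, "x": 0, "y": 0, "z": -0.2, "ax": 0, "ay": 0, "az": 0}]'

```text
clock: 19.2
tcp_pos: [0.4366, -0.2479, 0.0369]
orientation: [-0.001, 0.706, 0.708, -0.0]
wrist_force: [-0.4, 0.1, -8.6]
finger_gap: 0.0662
```

>>> servo_tool --increments '[{"claw": 1, "x": 0, "y": 0, "z": -0.2, "ax": 0, "ay": 0, "az": 0}, {"claw": 1, "x": 0, "y": 0, "z": -0.12, "ax": 0, "ay": 0, "az": 0}, {"claw": 1, "x": 0, "y": 0, "z": 0, "ax": 0, "ay": 0, "az": 0}]'

```text
clock: 19.5
tcp_pos: [0.437, -0.2487, 0.03]
orientation: [0.0, 0.706, 0.708, 0.0]
wrist_force: [-0.6, 0.4, -8.5]
finger_gap: 0.0659
```

```bash
python3 snap.py c5
```

```text
19.5 [ 0.437  -0.2487  0.03  ] [3.000e-04 7.065e-01 7.077e-01 1.000e-04] [-0.6  0.4 -8.5] 0.06591499792623663
```

View pics/c5.png

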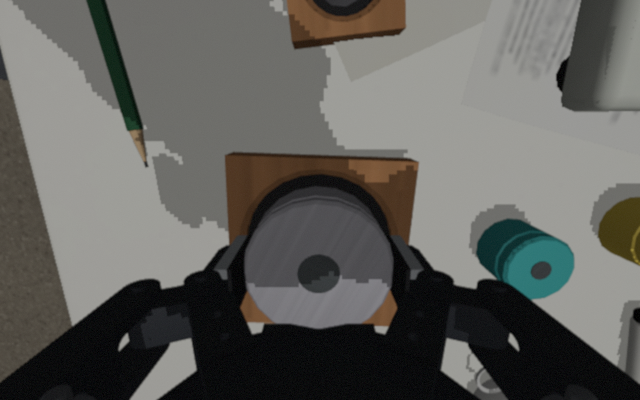

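>>> servo_tool --increments '[{"claw": 1, "x": 0, "y": 0, "z": -0.08, "ax": 0, "ay": 0, "az": 0}, {"claw": 1, "x": 0, "y": 0, "z": 0, "ax": 0, "ay": 0, "az": 0}]'

```text
clock: 19.75
tcp_pos: [0.4369, -0.2486, 0.028]
orientation: [0.0, 0.707, 0.708, 0.0]
wrist_force: [-0.4, 0.3, -10.0]
finger_gap: 0.0662
```

>>> servo_tool --increments '[{"claw": 1, "x": 0, "y": 0, "z": -0.05, "ax": 0, "ay": 0, "az": 0}, {"claw": 1, "x": 0, "y": 0, "z": 0, "ax": 0, "ay": 0, "az": 0}]'

```text
clock: 19.95
tcp_pos: [0.4369, -0.2487, 0.0267]
orientation: [0.0, 0.707, 0.708, 0.0]
wrist_force: [0.5, 0.4, -7.9]
finger_gap: 0.0658
```

>>> servo_tool --increments '[{"claw": 1, "x": 0, "y": 0, "z": -0.04, "ax": 0, "ay": 0, "az": 0}, {"claw": 1, "x": 0, "y": 0, "z": 0, "ax": 0, "ay": 0, "az": 0}]'

```text
clock: 20.15
tcp_pos: [0.437, -0.2487, 0.0267]
orientation: [0.0, 0.706, 0.708, 0.0]
wrist_force: [-2.9, 1.9, 3.7]
finger_gap: 0.066
```

>>> servo_tool --increments '[{"claw": 0.2, "x": 0, "y": 0, "z": 0.02, "ax": 0, "ay": 0, "az": 0}, {"claw": 0, "x": 0, "y": 0, "z": 0, "ax": 0, "ay": 0, "az": 0}, {"claw": 0, "x": 0, "y": 0, "z": 0, "ax": 0, "ay": 0, "az": 0}, {"claw": 0, "x": 0, "y": 0, "z": 0.4, "ax": 0, "ay": 0, "az": 0}, {"claw": 0, "x": 0, "y": 0, "z": 0.8, "ax": 0, "ay": 0, "az": 0}]'

```text
clock: 20.65
tcp_pos: [0.436, -0.2479, 0.0558]
orientation: [-0.001, 0.707, 0.708, -0.0]
wrist_force: [-0.5, -0.4, 0.6]
finger_gap: 0.0854
```

```bash
python3 snap.py c6
```

```text
20.65 [ 0.436  -0.2479  0.0558] [-1.200e-03  7.065e-01  7.077e-01 -1.000e-04] [-0.5 -0.4  0.6] 0.0853789249080174
```

View pics/c6.png

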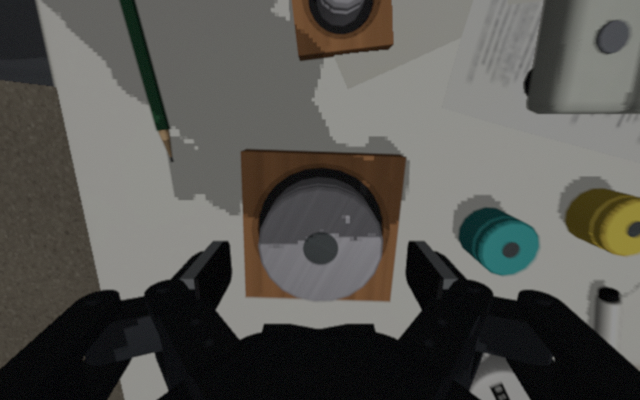

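>>> servo_tool --increments '[{"claw": 0.2, "x": 0.2, "y": 0.2, "z": 0.9, "ax": 0, "ay": 0, "az": 0}, {"claw": 0.2, "x": 0.6, "y": 0.8, "z": 0.9, "ax": 0, "ay": 0, "az": 0}, {"claw": 0.2, "x": 0.8, "y": 1, "z": 0.9, "ax": 0, "ay": 0, "az": 0}, {"claw": 0.2, "x": 0.8, "y": 1, "z": 0.9, "ax": 0, "ay": 0, "az": 0}, {"claw": 0.2, "x": 0.8, "y": 1, "z": 0.77, "ax": 0, "ay": 0, "az": 0}]'

```text
clock: 21.2
tcp_pos: [0.518, -0.1478, 0.1675]
orientation: [0.001, 0.707, 0.708, 0.0]
wrist_force: [1.2, -0.7, -0.7]
finger_gap: 0.0686
```

>>> servo_tool --increments '[{"claw": 0.2, "x": 0.8, "y": 1, "z": 0, "ax": 0, "ay": 0, "az": 0}, {"claw": 0.2, "x": 0.8, "y": 1, "z": 0, "ax": 0, "ay": 0, "az": 0}, {"claw": 0.2, "x": 0.8, "y": 1, "z": 0, "ax": 0, "ay": 0, "az": 0}, {"claw": 0.2, "x": 0.8, "y": 1, "z": 0, "ax": 0, "ay": 0, "az": 0}, {"claw": 0.2, "x": 0.8, "y": 1, "z": 0, "ax": 0, "ay": 0, "az": 0}]'

```text
clock: 21.7
tcp_pos: [0.6178, -0.0224, 0.1661]
orientation: [0.001, 0.706, 0.708, 0.0]
wrist_force: [-0.1, -0.7, -0.2]
finger_gap: 0.0685
```

>>> servo_tool --increments '[{"claw": 0.2, "x": 0.8, "y": 0.6, "z": 0, "ax": 0, "ay": 0, "az": 0}, {"claw": 0.2, "x": 0.4, "y": 0.35, "z": 0, "ax": 0, "ay": 0, "az": 0}, {"claw": 0.2, "x": 0, "y": 0, "z": 0, "ax": 0, "ay": 0, "az": 0}, {"claw": 0.2, "x": 0, "y": 0, "z": 0, "ax": 0, "ay": 0, "az": 0}, {"claw": 0.2, "x": 0, "y": 0, "z": 0, "ax": 0, "ay": 0, "az": 0}]'

```text
clock: 22.2
tcp_pos: [0.6461, -0.0004, 0.1655]
orientation: [-0.0, 0.707, 0.707, -0.0]
wrist_force: [0.6, 0.0, -0.2]
finger_gap: 0.0685
```

```bash
python3 snap.py d1
```

```text
22.2 [ 6.461e-01 -4.000e-04  1.655e-01] [-0.000e+00  7.067e-01  7.075e-01 -2.000e-04] [ 0.6  0.  -0.2] 0.06848975883602856
```

View pics/d1.png

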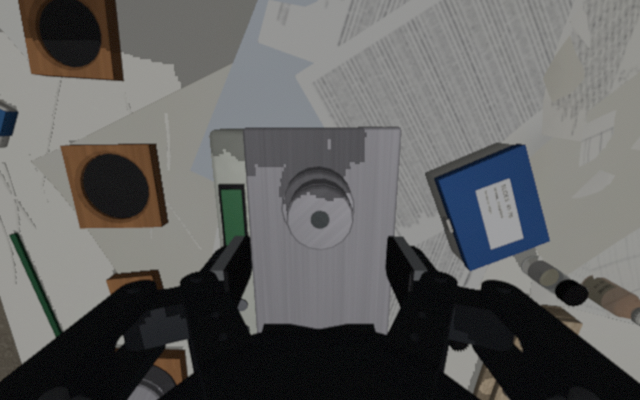

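Run:
```python
from h import *
import pickle
c,im=pickle.load(open("d1.pkl","rb"))
print("46",atz(c,(319.5,219.5),.106)); print(env.get_state()["tcp_pos"]);cups(c,im)
```

```text
46 [ 0.646713   -0.00082917  0.106     ]
[ 6.46158072e-01 -4.92259350e-04  1.65562623e-01]
46 [0.4321 0.1443] axes mm [68.2 76.3] bbox [63.5 73.5]
57 [ 0.4422 -0.0014] axes mm [64.8 65.5] bbox [66.5 66. ]
24 [ 0.4472 -0.126 ] axes mm [52.6 61.3] bbox [51.5 52. ]
68 [ 0.4313 -0.2521] axes mm [100.8 115.3] bbox [95.5 95.5]
```

>>> servo_tool --increments '[{"claw": 0.2, "x": 0.02, "y": 0, "z": -0.9, "ax": 0, "ay": 0, "az": 0}, {"claw": 0.2, "x": 0, "y": 0, "z": -0.9, "ax": 0, "ay": 0, "az": 0}, {"claw": 0.2, "x": 0, "y": 0, "z": -0.6, "ax": 0, "ay": 0, "az": 0}, {"claw": 0.3, "x": 0, "y": 0, "z": -0.1, "ax": 0, "ay": 0, "az": 0}, {"claw": 0.4, "x": 0, "y": 0, "z": 0, "ax": 0, "ay": 0, "az": 0}]' --newtons 45

```text
clock: 22.75
tcp_pos: [0.6467, -0.0003, 0.1028]
orientation: [-0.0, 0.707, 0.707, -0.0]
wrist_force: [0.0, -0.7, 0.4]
finger_gap: 0.0514
```

```bash
python3 snap.py d2
```

```text
22.75 [ 6.467e-01 -3.000e-04  1.028e-01] [-3.000e-04  7.068e-01  7.074e-01 -2.000e-04] [ 0.  -0.7  0.4] 0.051433972289932066
```

View pics/d2.png

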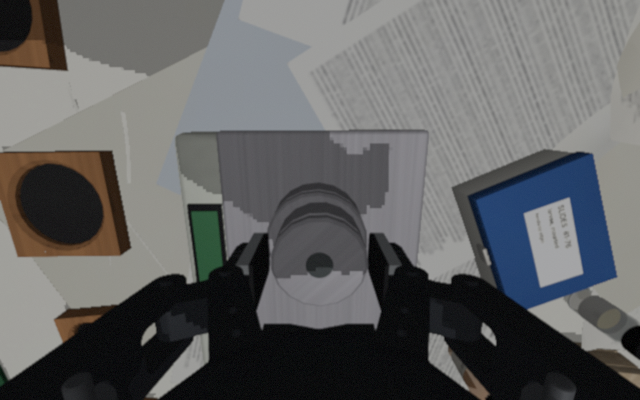

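>>> servo_tool --increments '[{"claw": 0.6, "x": 0, "y": 0, "z": 0, "ax": 0, "ay": 0, "az": 0}, {"claw": 1, "x": 0, "y": 0, "z": 0, "ax": 0, "ay": 0, "az": 0}, {"claw": 1, "x": 0, "y": 0, "z": 0, "ax": 0, "ay": 0, "az": 0}, {"claw": 1, "x": 0, "y": 0, "z": 0, "ax": 0, "ay": 0, "az": 0}]'

```text
clock: 23.2
tcp_pos: [0.6478, -0.0001, 0.1044]
orientation: [0.001, 0.707, 0.708, 0.0]
wrist_force: [-2.5, -1.0, 5.8]
finger_gap: 0.0445
```

>>> servo_tool --increments '[{"claw": 1, "x": 0, "y": 0, "z": 0.4, "ax": 0, "ay": 0, "az": 0}, {"claw": 1, "x": 0, "y": 0, "z": 0.8, "ax": 0, "ay": 0, "az": 0}, {"claw": 1, "x": -0.3, "y": 0.2, "z": 0.6, "ax": 0, "ay": 0, "az": 0}, {"claw": 1, "x": -0.8, "y": 0.5, "z": 0.2, "ax": 0, "ay": 0, "az": 0}, {"claw": 1, "x": -0.9, "y": 0.6, "z": 0, "ax": 0, "ay": 0, "az": 0}]'

```text
clock: 23.7
tcp_pos: [0.5975, 0.033, 0.1543]
orientation: [0.001, 0.707, 0.707, 0.001]
wrist_force: [-0.7, 0.8, -3.9]
finger_gap: 0.0444
```

>>> servo_tool --increments '[{"claw": 1, "x": -0.9, "y": 0.6, "z": 0, "ax": 0, "ay": 0, "az": 0}, {"claw": 1, "x": -0.9, "y": 0.6, "z": 0, "ax": 0, "ay": 0, "az": 0}, {"claw": 1, "x": -0.9, "y": 0.6, "z": 0, "ax": 0, "ay": 0, "az": 0}, {"claw": 1, "x": -0.9, "y": 0.6, "z": 0, "ax": 0, "ay": 0, "az": 0}, {"claw": 1, "x": -0.9, "y": 0.6, "z": 0, "ax": 0, "ay": 0, "az": 0}]'

```text
clock: 24.2
tcp_pos: [0.4831, 0.1086, 0.1532]
orientation: [-0.0, 0.706, 0.708, 0.0]
wrist_force: [-0.3, 0.4, -4.6]
finger_gap: 0.0446
```

>>> servo_tool --increments '[{"claw": 1, "x": -0.9, "y": 0.6, "z": -0.4, "ax": 0, "ay": 0, "az": 0}, {"claw": 1, "x": -0.9, "y": 0.4, "z": -0.8, "ax": 0, "ay": 0, "az": 0}, {"claw": 1, "x": -0.34, "y": 0.2, "z": -0.8, "ax": 0, "ay": 0, "az": 0}, {"claw": 1, "x": 0, "y": 0, "z": 0, "ax": 0, "ay": 0, "az": 0}, {"claw": 1, "x": 0, "y": 0, "z": 0, "ax": 0, "ay": 0, "az": 0}]'

```text
clock: 24.7
tcp_pos: [0.4313, 0.1379, 0.1035]
orientation: [0.0, 0.706, 0.708, 0.0]
wrist_force: [0.7, 0.1, -3.0]
finger_gap: 0.0445
```

>>> servo_tool --increments '[{"claw": 1, "x": 0, "y": 0, "z": 0, "ax": 0, "ay": 0, "az": 0}, {"claw": 1, "x": 0, "y": 0, "z": 0, "ax": 0, "ay": 0, "az": 0}]'

```text
clock: 24.9
tcp_pos: [0.433, 0.1376, 0.104]
orientation: [0.001, 0.707, 0.707, 0.001]
wrist_force: [-0.1, -0.0, -4.2]
finger_gap: 0.0444
```

```bash
python3 snap.py d4;python3 ov.py d4 d4o .056 .431 .1365
```

```text
24.9 [0.433  0.1376 0.104 ] [0.0009 0.7067 0.7075 0.0011] [-0.1 -0.  -4.2] 0.044391350671441634
[315 204]
```

View pics/d4o.png

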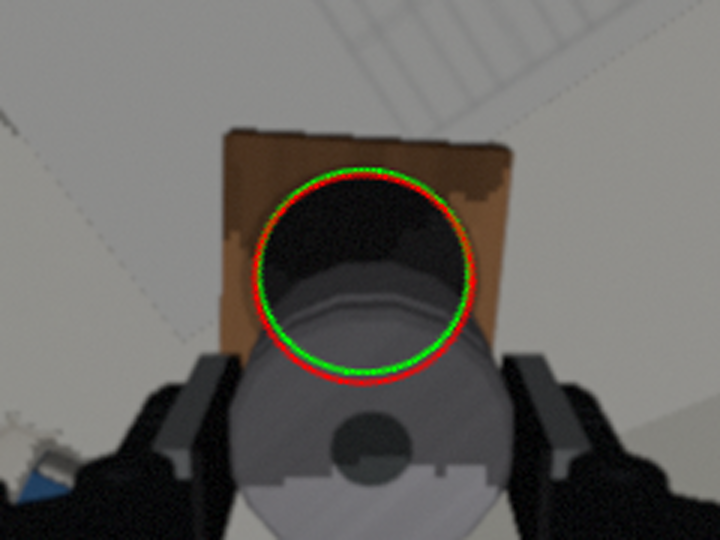

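```bash
python3 -c "
from h import *
import pickle
c,im=pickle.load(open('d4.pkl','rb'));print(atz(c,(319,263),.1056));print(env.get_state()['tcp_pos'])"
```

```text
[0.43312174 0.13700137 0.1056    ]
[0.43268601 0.13759404 0.1037862 ]
```

>>> servo_tool --increments '[{"claw": 1, "x": -0.07, "y": -0.02, "z": -0.8, "ax": 0, "ay": 0, "az": 0}, {"claw": 1, "x": 0, "y": 0, "z": -0.8, "ax": 0, "ay": 0, "az": 0}, {"claw": 1, "x": 0, "y": 0, "z": -0.6, "ax": 0, "ay": 0, "az": 0}, {"claw": 1, "x": 0, "y": 0, "z": -0.3, "ax": 0, "ay": 0, "az": 0}, {"claw": 1, "x": 0, "y": 0, "z": -0.1, "ax": 0, "ay": 0, "az": 0}]'

```text
clock: 25.45
tcp_pos: [0.4295, 0.137, 0.0374]
orientation: [-0.0, 0.707, 0.708, -0.0]
wrist_force: [-0.8, -0.0, -4.5]
finger_gap: 0.0446
```

>>> servo_tool --increments '[{"claw": 1, "x": 0, "y": 0, "z": 0, "ax": 0, "ay": 0, "az": 0}, {"claw": 1, "x": 0, "y": 0, "z": -0.1, "ax": 0, "ay": 0, "az": 0}, {"claw": 1, "x": 0, "y": 0, "z": 0, "ax": 0, "ay": 0, "az": 0}]'

```text
clock: 25.75
tcp_pos: [0.43, 0.1373, 0.0357]
orientation: [0.0, 0.707, 0.708, 0.0]
wrist_force: [-0.5, -0.5, -3.9]
finger_gap: 0.0442
```

```bash
python3 snap.py d5
```

```text
25.75 [0.43   0.1373 0.0357] [4.000e-04 7.065e-01 7.077e-01 4.000e-04] [-0.5 -0.5 -3.9] 0.044163144456601196
```

View pics/d5.png

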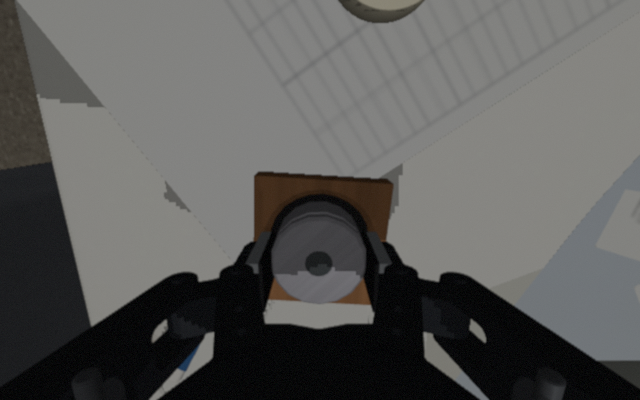

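>>> servo_tool --increments '[{"claw": 1, "x": 0, "y": 0, "z": -0.05, "ax": 0, "ay": 0, "az": 0}, {"claw": 1, "x": 0, "y": 0, "z": 0, "ax": 0, "ay": 0, "az": 0}]'

```text
clock: 26.0
tcp_pos: [0.4299, 0.1373, 0.0344]
orientation: [0.0, 0.706, 0.708, 0.0]
wrist_force: [0.9, 0.3, -3.1]
finger_gap: 0.0441
```

>>> servo_tool --increments '[{"claw": 1, "x": 0, "y": 0, "z": -0.05, "ax": 0, "ay": 0, "az": 0}, {"claw": 1, "x": 0, "y": 0, "z": 0, "ax": 0, "ay": 0, "az": 0}]'

```text
clock: 26.2
tcp_pos: [0.4299, 0.1374, 0.0343]
orientation: [0.0, 0.706, 0.708, 0.001]
wrist_force: [-4.0, -0.5, 10.8]
finger_gap: 0.0444
```

>>> servo_tool --increments '[{"claw": 0.5, "x": 0, "y": 0, "z": 0.03, "ax": 0, "ay": 0, "az": 0}, {"claw": 0.2, "x": 0, "y": 0, "z": 0, "ax": 0, "ay": 0, "az": 0}, {"claw": 0.2, "x": 0, "y": 0, "z": 0, "ax": 0, "ay": 0, "az": 0}, {"claw": 0.2, "x": 0, "y": 0, "z": 0.4, "ax": 0, "ay": 0, "az": 0}, {"claw": 0.2, "x": 0, "y": 0, "z": 0.8, "ax": 0, "ay": 0, "az": 0}]'

```text
clock: 26.7
tcp_pos: [0.4283, 0.1371, 0.0632]
orientation: [-0.001, 0.707, 0.708, -0.001]
wrist_force: [0.6, -0.0, -0.3]
finger_gap: 0.0682
```

```bash
python3 snap.py d6
```

```text
26.7 [0.4283 0.1371 0.0632] [-0.0009  0.7065  0.7077 -0.0012] [ 0.6 -0.  -0.3] 0.06820554105525109
```

View pics/d6.png

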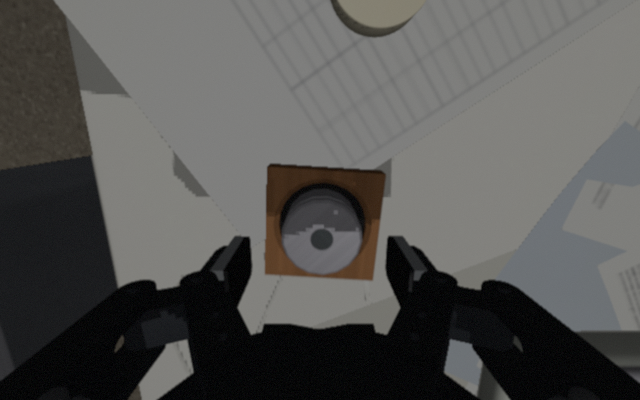

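>>> servo_tool --increments '[{"claw": 0, "x": 0.2, "y": -0.1, "z": 0.9, "ax": 0, "ay": 0, "az": 0}, {"claw": 0, "x": 0.7, "y": -0.4, "z": 0.9, "ax": 0, "ay": 0, "az": 0}, {"claw": 0, "x": 0.9, "y": -0.6, "z": 0.9, "ax": 0, "ay": 0, "az": 0}, {"claw": 0, "x": 0.9, "y": -0.6, "z": 0.9, "ax": 0, "ay": 0, "az": 0}, {"claw": 0, "x": 0.9, "y": -0.6, "z": 0.27, "ax": 0, "ay": 0, "az": 0}]'

```text
clock: 27.25
tcp_pos: [0.5219, 0.0793, 0.1637]
orientation: [0.002, 0.706, 0.708, 0.002]
wrist_force: [1.1, 0.1, 0.0]
finger_gap: 0.0854
```

>>> servo_tool --increments '[{"claw": 0, "x": 0.9, "y": -0.6, "z": 0, "ax": 0, "ay": 0, "az": 0}, {"claw": 0, "x": 0.9, "y": -0.6, "z": 0, "ax": 0, "ay": 0, "az": 0}, {"claw": 0, "x": 0.9, "y": -0.6, "z": 0, "ax": 0, "ay": 0, "az": 0}, {"claw": 0, "x": 0.9, "y": -0.6, "z": 0, "ax": 0, "ay": 0, "az": 0}, {"claw": 0, "x": 0.9, "y": -0.6, "z": 0, "ax": 0, "ay": 0, "az": 0}]'

```text
clock: 27.75
tcp_pos: [0.6329, 0.0041, 0.1608]
orientation: [0.0, 0.707, 0.708, 0.0]
wrist_force: [-0.4, -0.6, -0.3]
finger_gap: 0.0855
```

>>> servo_tool --increments '[{"claw": 0, "x": 0.6, "y": -0.18, "z": 0, "ax": 0, "ay": 0, "az": 0}, {"claw": 0, "x": 0, "y": 0, "z": 0, "ax": 0, "ay": 0, "az": 0}, {"claw": 0, "x": 0, "y": 0, "z": 0, "ax": 0, "ay": 0, "az": 0}, {"claw": 0, "x": 0, "y": 0, "z": 0, "ax": 0, "ay": 0, "az": 0}]'

```text
clock: 28.15
tcp_pos: [0.6461, 0.0008, 0.1604]
orientation: [-0.0, 0.706, 0.708, -0.0]
wrist_force: [-0.3, -1.0, -0.6]
finger_gap: 0.0854
```

```bash
python3 snap.py e1
```

```text
28.15 [0.6461 0.0008 0.1604] [-3.000e-04  7.063e-01  7.079e-01 -2.000e-04] [-0.3 -1.  -0.6] 0.08539371945704388
```

View pics/e1.png

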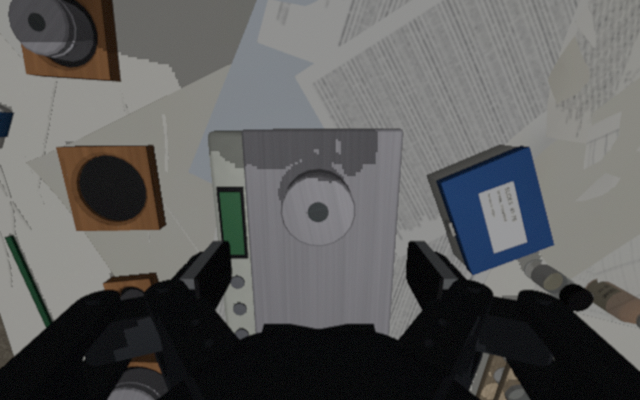

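Run:
```python
from h import *
import pickle
c,im=pickle.load(open("e1.pkl","rb"))
print("57",atz(c,(317.5,211.5),.078)); print(env.get_state()["tcp_pos"]);cups(c,im)
```

```text
57 [ 0.64516641 -0.00139668  0.078     ]
[0.6461085  0.00083067 0.16053536]
46 [0.4342 0.143 ] axes mm [66.  81.8] bbox [74.  73.5]
57 [ 0.4421 -0.0014] axes mm [65.2 65.7] bbox [67. 66.]
24 [ 0.4457 -0.125 ] axes mm [56.1 60.3] bbox [51.5 52. ]
68 [ 0.4351 -0.2489] axes mm [112.4 112.4] bbox [95.5 95.5]
```

>>> servo_tool --increments '[{"claw": 0, "x": -0.04, "y": -0.08, "z": -0.9, "ax": 0, "ay": 0, "az": 0}, {"claw": 0, "x": 0, "y": 0, "z": -0.9, "ax": 0, "ay": 0, "az": 0}, {"claw": 0, "x": 0, "y": 0, "z": -0.9, "ax": 0, "ay": 0, "az": 0}, {"claw": 0.1, "x": 0, "y": 0, "z": -0.6, "ax": 0, "ay": 0, "az": 0}, {"claw": 0.2, "x": 0, "y": 0, "z": -0.28, "ax": 0, "ay": 0, "az": 0}]' --newtons 55

```text
clock: 28.7
tcp_pos: [0.6443, -0.0011, 0.0694]
orientation: [-0.001, 0.706, 0.708, -0.001]
wrist_force: [-0.3, -1.1, -1.2]
finger_gap: 0.068
```

```bash
python3 snap.py e2
```

```text
28.7 [ 0.6443 -0.0011  0.0694] [-0.0011  0.7063  0.708  -0.0008] [-0.3 -1.1 -1.2] 0.06796519432723647
```

View pics/e2.png

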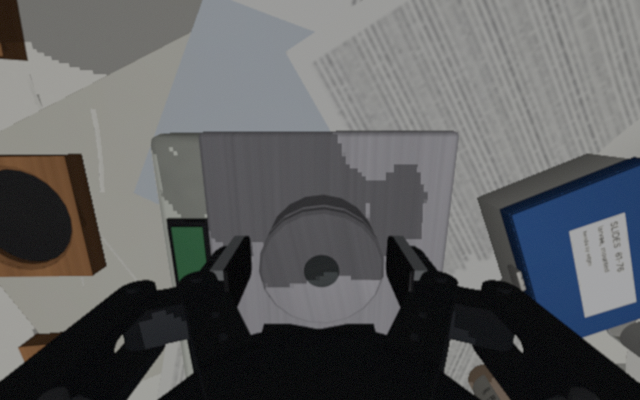

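>>> servo_tool --increments '[{"claw": 0.4, "x": 0, "y": 0, "z": 0, "ax": 0, "ay": 0, "az": 0}, {"claw": 1, "x": 0, "y": 0, "z": 0, "ax": 0, "ay": 0, "az": 0}, {"claw": 1, "x": 0, "y": 0, "z": 0, "ax": 0, "ay": 0, "az": 0}, {"claw": 1, "x": 0, "y": 0, "z": 0, "ax": 0, "ay": 0, "az": 0}]'

```text
clock: 29.15
tcp_pos: [0.6461, -0.0016, 0.0715]
orientation: [0.0, 0.706, 0.708, 0.0]
wrist_force: [-1.4, 1.5, 1.6]
finger_gap: 0.0552
```

>>> servo_tool --increments '[{"claw": 1, "x": 0, "y": 0, "z": 0.4, "ax": 0, "ay": 0, "az": 0}, {"claw": 1, "x": 0, "y": 0, "z": 0.8, "ax": 0, "ay": 0, "az": 0}, {"claw": 1, "x": -0.3, "y": 0, "z": 0.6, "ax": 0, "ay": 0, "az": 0}, {"claw": 1, "x": -0.7, "y": 0, "z": 0.2, "ax": 0, "ay": 0, "az": 0}, {"claw": 1, "x": -0.8, "y": 0, "z": 0, "ax": 0, "ay": 0, "az": 0}]'

```text
clock: 29.65
tcp_pos: [0.6016, -0.002, 0.1227]
orientation: [0.001, 0.707, 0.708, 0.001]
wrist_force: [-0.2, 0.5, -6.1]
finger_gap: 0.0555
```

>>> servo_tool --increments '[{"claw": 1, "x": -0.9, "y": 0, "z": 0, "ax": 0, "ay": 0, "az": 0}, {"claw": 1, "x": -0.9, "y": 0, "z": 0, "ax": 0, "ay": 0, "az": 0}, {"claw": 1, "x": -0.9, "y": 0, "z": 0, "ax": 0, "ay": 0, "az": 0}, {"claw": 1, "x": -0.9, "y": 0, "z": 0, "ax": 0, "ay": 0, "az": 0}, {"claw": 1, "x": -0.9, "y": 0, "z": 0, "ax": 0, "ay": 0, "az": 0}]'

```text
clock: 30.15
tcp_pos: [0.4872, -0.0018, 0.1215]
orientation: [0.0, 0.707, 0.708, 0.0]
wrist_force: [0.1, 0.3, -4.1]
finger_gap: 0.0557
```

>>> servo_tool --increments '[{"claw": 1, "x": -0.9, "y": 0, "z": 0, "ax": 0, "ay": 0, "az": 0}, {"claw": 1, "x": -0.6, "y": 0.08, "z": -0.3, "ax": 0, "ay": 0, "az": 0}, {"claw": 1, "x": -0.27, "y": 0, "z": -0.4, "ax": 0, "ay": 0, "az": 0}, {"claw": 1, "x": 0, "y": 0, "z": 0, "ax": 0, "ay": 0, "az": 0}, {"claw": 1, "x": 0, "y": 0, "z": 0, "ax": 0, "ay": 0, "az": 0}]'

```text
clock: 30.65
tcp_pos: [0.4445, 0.0002, 0.1041]
orientation: [0.001, 0.707, 0.708, 0.0]
wrist_force: [1.8, 1.0, -4.6]
finger_gap: 0.0552
```

>>> servo_tool --increments '[{"claw": 1, "x": 0, "y": 0, "z": 0, "ax": 0, "ay": 0, "az": 0}, {"claw": 1, "x": 0, "y": 0, "z": 0, "ax": 0, "ay": 0, "az": 0}]'

```text
clock: 30.85
tcp_pos: [0.4453, 0.0001, 0.104]
orientation: [0.001, 0.707, 0.708, 0.0]
wrist_force: [-0.7, 0.0, -5.7]
finger_gap: 0.0551
```

```bash
python3 snap.py e4;python3 ov.py e4 e4o .067 .444 -.001
```

```text
30.85 [4.453e-01 1.000e-04 1.040e-01] [7.000e-04 7.065e-01 7.077e-01 5.000e-04] [-0.7  0.  -5.7] 0.055090337201409746
[316 204]
```

View pics/e4o.png

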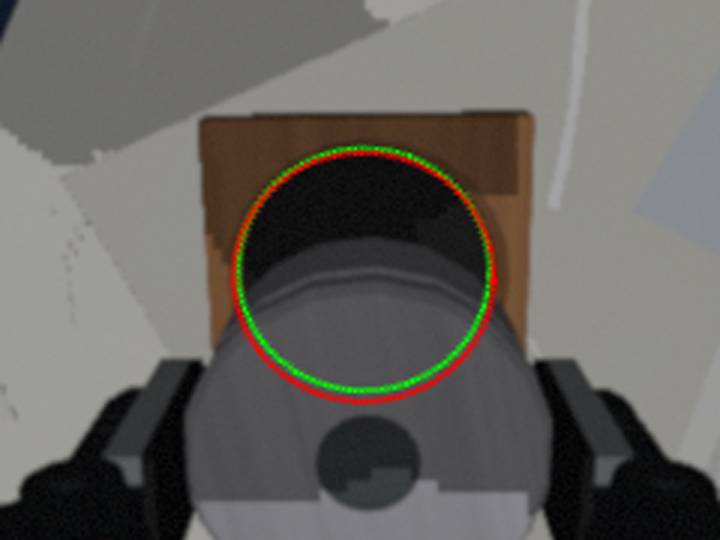

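```bash
python3 -c "
from h import *
import pickle
c,im=pickle.load(open('e4.pkl','rb'));print(atz(c,(318.7,268.3),.1105));print(env.get_state()['tcp_pos'])
# block far edge (rows) and corners
for uv in ((263,153),(373,151.5)): print(atz(c,uv,.015))"
```

```text
[ 0.44527561 -0.0005946   0.1105    ]
[4.45099006e-01 1.10417370e-04 1.03790633e-01]
[0.40438744 0.0409265  0.015     ]
[0.48538091 0.04214303 0.015     ]
```

>>> servo_tool --increments '[{"claw": 1, "x": 0, "y": 0, "z": -0.8, "ax": 0, "ay": 0, "az": 0}, {"claw": 1, "x": 0, "y": 0, "z": -0.8, "ax": 0, "ay": 0, "az": 0}, {"claw": 1, "x": 0, "y": 0, "z": -0.6, "ax": 0, "ay": 0, "az": 0}, {"claw": 1, "x": 0, "y": 0, "z": -0.4, "ax": 0, "ay": 0, "az": 0}, {"claw": 1, "x": 0, "y": 0, "z": -0.2, "ax": 0, "ay": 0, "az": 0}]'

```text
clock: 31.4
tcp_pos: [0.4441, 0.0003, 0.0326]
orientation: [-0.0, 0.707, 0.708, -0.0]
wrist_force: [-0.5, -0.4, -5.0]
finger_gap: 0.0552
```

>>> servo_tool --increments '[{"claw": 1, "x": 0, "y": 0, "z": 0, "ax": 0, "ay": 0, "az": 0}, {"claw": 1, "x": 0, "y": 0, "z": -0.05, "ax": 0, "ay": 0, "az": 0}, {"claw": 1, "x": 0, "y": 0, "z": 0, "ax": 0, "ay": 0, "az": 0}]'

```text
clock: 31.7
tcp_pos: [0.4449, 0.0001, 0.0326]
orientation: [0.001, 0.706, 0.708, 0.0]
wrist_force: [-0.8, -0.6, -5.4]
finger_gap: 0.055
```

```bash
python3 snap.py e5
```

```text
31.7 [4.449e-01 1.000e-04 3.260e-02] [6.000e-04 7.065e-01 7.077e-01 4.000e-04] [-0.8 -0.6 -5.4] 0.05503154524405263
```

View pics/e5.png

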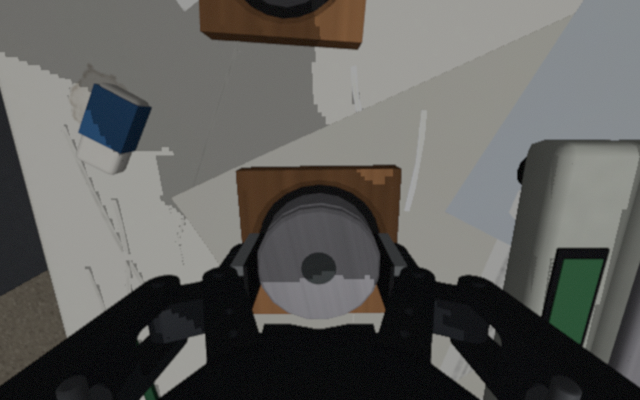

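Centred in the recess; lower the last ~3 mm.

>>> servo_tool --increments '[{"claw": 1, "x": 0, "y": 0, "z": -0.08, "ax": 0, "ay": 0, "az": 0}, {"claw": 1, "x": 0, "y": 0, "z": 0, "ax": 0, "ay": 0, "az": 0}]'

```text
clock: 31.95
tcp_pos: [0.4443, 0.0002, 0.0302]
orientation: [0.0, 0.707, 0.708, 0.0]
wrist_force: [-0.2, 0.3, -5.7]
finger_gap: 0.0551
```

>>> servo_tool --increments '[{"claw": 1, "x": 0, "y": 0, "z": -0.05, "ax": 0, "ay": 0, "az": 0}, {"claw": 1, "x": 0, "y": 0, "z": 0, "ax": 0, "ay": 0, "az": 0}]'

```text
clock: 32.15
tcp_pos: [0.4444, 0.0002, 0.0294]
orientation: [0.0, 0.706, 0.708, 0.0]
wrist_force: [-1.8, -0.0, 2.3]
finger_gap: 0.0553
```

>>> servo_tool --increments '[{"claw": 0.4, "x": 0, "y": 0, "z": 0, "ax": 0, "ay": 0, "az": 0}, {"claw": 0, "x": 0, "y": 0, "z": 0, "ax": 0, "ay": 0, "az": 0}, {"claw": 0, "x": 0, "y": 0, "z": 0, "ax": 0, "ay": 0, "az": 0}, {"claw": 0, "x": 0, "y": 0, "z": 0.4, "ax": 0, "ay": 0, "az": 0}, {"claw": 0, "x": 0, "y": 0, "z": 0.8, "ax": 0, "ay": 0, "az": 0}]'

```text
clock: 32.65
tcp_pos: [0.4433, 0.0004, 0.0586]
orientation: [-0.001, 0.707, 0.708, -0.001]
wrist_force: [0.2, -0.1, 0.4]
finger_gap: 0.085
```

>>> servo_tool --increments '[{"claw": 0, "x": 0, "y": 0, "z": 1, "ax": 0, "ay": 0, "az": 0}, {"claw": 0, "x": 0, "y": 0, "z": 1, "ax": 0, "ay": 0, "az": 0}, {"claw": 0, "x": 0, "y": 0, "z": 1, "ax": 0, "ay": 0, "az": 0}, {"claw": 0, "x": 0, "y": 0, "z": 1, "ax": 0, "ay": 0, "az": 0}, {"claw": 0, "x": 0, "y": 0, "z": 1, "ax": 0, "ay": 0, "az": 0}]'

```text
clock: 33.15
tcp_pos: [0.4443, 0.0003, 0.1857]
orientation: [0.0, 0.706, 0.708, 0.0]
wrist_force: [0.4, -0.3, -0.3]
finger_gap: 0.0852
```

>>> servo_tool --increments '[{"claw": 0, "x": 0, "y": 0, "z": 1, "ax": 0, "ay": 0, "az": 0}, {"claw": 0, "x": 0, "y": 0, "z": 1, "ax": 0, "ay": 0, "az": 0}, {"claw": 0, "x": 0, "y": -0.6, "z": 0, "ax": 0, "ay": 0, "az": 0}, {"claw": 0, "x": 0, "y": 0, "z": 0, "ax": 0, "ay": 0, "az": 0}, {"claw": 0, "x": 0, "y": 0, "z": 0, "ax": 0, "ay": 0, "az": 0}]'

```text
clock: 33.65
tcp_pos: [0.4441, -0.0147, 0.234]
orientation: [0.0, 0.707, 0.707, 0.0]
wrist_force: [-0.1, -0.4, 0.4]
finger_gap: 0.0853
```

```bash
python3 snap.py f1
python3 - <<'E'
from h import *
cv2.imwrite("pics/top3.png",env.read_camera("top")[:,:,::-1]);cv2.imwrite("pics/sc3.png",env.read_camera("scene")[:,:,::-1])
E
```

```text
33.65 [ 0.4441 -0.0147  0.234 ] [0.000e+00 7.068e-01 7.074e-01 2.000e-04] [-0.1 -0.4  0.4] 0.08529175149447325
```

View pics/f1.png

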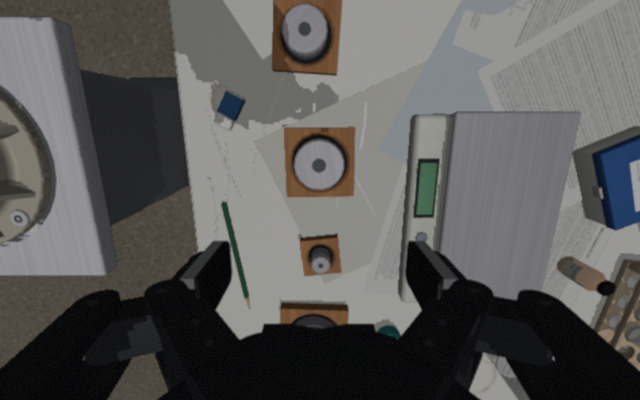

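View pics/top3.png

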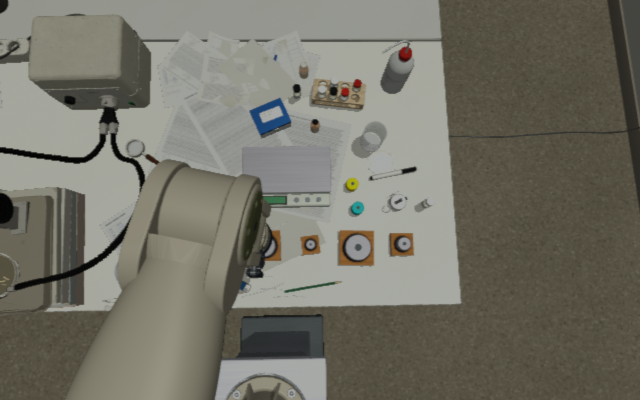

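View pics/sc3.png

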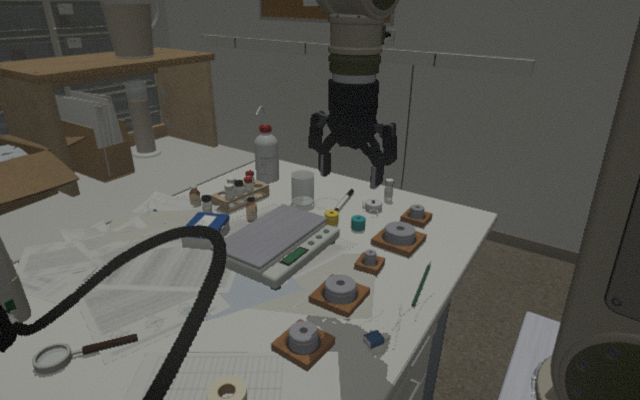

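Run:
```python
from h import *
import pickle
c,im=pickle.load(open("f1.pkl","rb"))
for n,uv in(("46",(305,29)),("57",(319,165.5)),("24",(320.5,262))): print(n,atz(c,uv,.036).round(4))
tc=env.calibration("top");t=cv2.imread("pics/top3.png")
print("35 top",atz(tc,(404,243.5),.036).round(4),"68",atz(tc,(358,247),.036).round(4))
a=im[0:280,260:380];cv2.imwrite("pics/f1c.png",cv2.resize(np.hstack([a[0:140],a[140:280]]),None,fx=3.3,fy=3.3,interpolation=cv2.INTER_CUBIC))
cv2.imwrite("pics/s3c.png",cv2.resize(cv2.imread("pics/sc3.png")[190:370,260:450],None,fx=3.3,fy=3.3,interpolation=cv2.INTER_CUBIC))
```

```text
46 [0.4304 0.1372 0.036 ]
57 [ 4.446e-01 -1.000e-04  3.600e-02]
24 [ 0.4466 -0.1194  0.036 ]
35 top [ 0.4435 -0.3746  0.036 ] 68 [ 0.4361 -0.2511  0.036 ]
```

View pics/s3c.png

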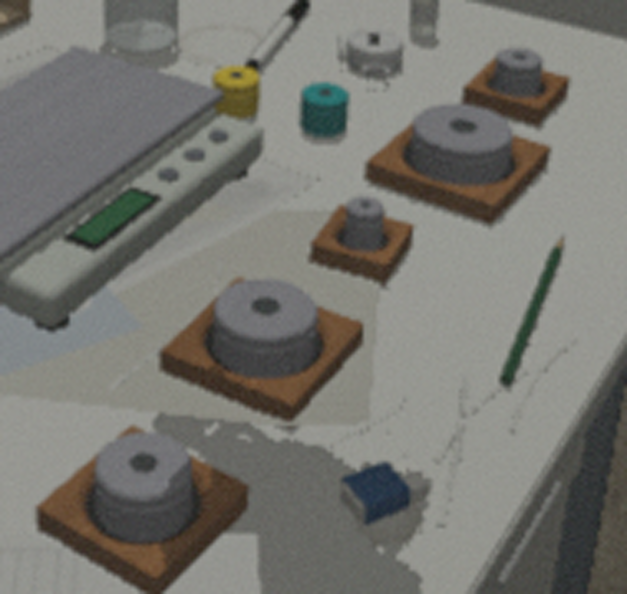

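Run:
```python
from h import *
tc=env.calibration("top");t=cv2.imread("pics/top3.png")
x,y=.4457,-.1235
R=rect(tc,t,.036,x-.03,x+.03,y-.03,y+.03,5000);g=cv2.cvtColor(R,cv2.COLOR_BGR2GRAY)
m=(g>110).astype(np.uint8);m[:60]=0;m[-60:]=0;m[:,:60]=0;m[:,-60:]=0
k,l,s,ce=cv2.connectedComponentsWithStats(m)
for i in range(1,k):
    if s[i,4]>3000: print(s[i],x+.03-ce[i][1]/5000,y+.03-ce[i][0]/5000)
print(env.get_state()["clock"],env.hand_in())
```

```text
[  98   96  108  107 8225] 0.44582831610942253 -0.1239458358662614
the job is handed in; nothing more can be done
33.8 None
```

I moved all five weights, one at a time (24, 35, 68, 46, 57 mm), from the scale into their own cups. Each was lowered until the wrist force showed it touching the cup floor, then released. I handed in at 33.8 s of the 112 s allowed; no verdict is reported.

- **Seating:** the last pictures show every weight upright and flat in its recess, with the gripper open and about 0.2 m above. I judged upright and flat by eye. The tool height at contact matched the expected floor height to within about 0.1–0.2 mm for every weight.
- **Position:** the measured axes lie within about 2 mm of the cup centres, inside the 8 mm limit.
- **One disagreement:** for the 24 mm weight, wrist-camera readings from oblique views were off by 4–6 mm. Both top-camera checks put it within 1 mm of its cup centre, so I went by those.

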